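# Unload the sinker mould and stack the tackle totes

## Task

Lever the sinker mould's stiff cover open with the prising blade (do not start it with the fingers), swing it right back, put every casting into the empty tote on the duckboard and lay the blade back on its cork pad. Then pile the two loaded totes on that one, in either order, each turned end for end to the one beneath, so that they stand level on the stacking pillars instead of nesting; the totes keep what is in them, the bottom tote stays on the duckboard, the cover stays open and the mug, spanner and net float are left alone.

Things in the scene. Friction and masses are not known exactly. Their poses are not given: they have to be found in the camera images.
- T0_mid (a point): Empty grey plastic stack-nest tote on the duckboard, 200 (x) x 124 (y) x 72 (z) mm, 0.35 kg. Point: its centre, 36 mm above its underside. One wide stacking pillar stands inside its +x end, two in the corners of its -x end. Two compartments, 11 to 71 mm either side of the point in x, 102 mm in y, floor 33 mm below the point; above the point they widen to the pillars, 77 mm from the middle
- T1_mid (a point): Loaded tote on the bench with red spool and spinner; make, size, axes and point as the empty one, about 0.45 kg. All totes: a carrying grip crosses the middle along y, an upright bar 12 mm thick (x), 102 mm long, from 6 mm below to 30 mm above the point, on a hump 22 mm wide. In the loaded totes the tackle stays 3 mm or more below the point
- T2_mid (a point): Second loaded tote on the bench, with float and spinner; otherwise as the first. All totes: pillar tops lie 6 mm below the rim; underneath, the +x end has two corner feet and the -x end one middle foot. Set on another the same way round, a tote nests (36 mm up); turned end for end its feet rest on the pillars and it stacks (66 mm up, 5 mm of play each way inside the rim)
- duckboard: Fixed slatted pine duckboard, 220 x 152 x 12 mm, under the empty tote; origin at the centre of its underside
- mould_notch (a point): Fixed metal sinker mould, 140 (x) x 194 (y) mm, front towards the robot; parting face 50 mm above the bench, hinged cover 28 mm thick over it. Point: mouth of the prising notch, mid front face, at the parting face; x points into the mould, z up. The notch is 44 mm wide and 12 mm high (6 mm below to 6 mm above the point), cut through the cover's 8 mm front wall; a blade goes in 21 mm
- mould_hinge (a point): Middle of the cover's hinge line (along y) on the mould's far edge, 140 mm behind the notch mouth, 50 mm above the bench; axes as the notch's. The cover is a hollow shell, open below; its top plate's inside lies 24 mm above the parting face when shut
- cover (a joint): Angle of the mould's cover: 0 shut, growing as its front rises, 1.95 rad thrown right back (its stop). Stiff hinge: it takes about 3 to 4 N at the front edge and the cover stays where it is left
- blade_mid (a point): Prising blade on the cork pad, 0.12 kg: wooden handle 100 (x) x 24 (y) x 22 (z) mm; a steel blade 26 mm wide and 3 mm thick stands 70 mm out of its front end at mid-height. Point: in the handle, half-way up, 30 mm behind that front end, near the balance point; x points to the blade's tip, 100 mm away
- blade_tip (a point): Tip of the prising blade, at the middle of its thickness
- blade: The same prising blade as a part; origin under the front end of its handle
- pad_top (a point): Centre of the top of the fixed cork pad, 200 (x) x 80 (y) x 20 (z) mm, on which the prising blade lies
- C1_mid (a point): Casting: metal bar sinker 64 (x) x 22 (y) x 24 (z) mm, 0.2 kg; point at its centre. Two to four lie in the shut mould, in some of its four cavities side by side 48 mm apart in y, x along the mould's x; cavities are 6 mm deep, so 18 mm stand proud of the parting face, flat-sided; 26 mm clear between neighbours. None if absent
- C2_mid (a point): Casting: metal bar sinker 64 (x) x 22 (y) x 24 (z) mm, 0.2 kg; point at its centre. Two to four lie in the shut mould, in some of its four cavities side by side 48 mm apart in y, x along the mould's x; cavities are 6 mm deep, so 18 mm stand proud of the parting face, flat-sided; 26 mm clear between neighbours. None if absent
- C3_mid (a point): Casting: metal bar sinker 64 (x) x 22 (y) x 24 (z) mm, 0.2 kg; point at its centre. Two to four lie in the shut mould, in some of its four cavities side by side 48 mm apart in y, x along the mould's x; cavities are 6 mm deep, so 18 mm stand proud of the parting face, flat-sided; 26 mm clear between neighbours. None if absent
- C4_mid (a point): Casting: metal bar sinker 64 (x) x 22 (y) x 24 (z) mm, 0.2 kg; point at its centre. Two to four lie in the shut mould, in some of its four cavities side by side 48 mm apart in y, x along the mould's x; cavities are 6 mm deep, so 18 mm stand proud of the parting face, flat-sided; 26 mm clear between neighbours. None if absent
- spool_mid (a point): Red-painted wooden reel spool, 54 mm across, 30 mm high, in the first loaded tote; its centre
- spinner1_mid (a point): Brass spinner lure, 72 x 22 mm, about 9 mm high, in the first loaded tote; its centre
- float_mid (a point): Green cork-bodied float, 80 mm long, 30 mm thick, in the second loaded tote; its centre
- spinner2_mid (a point): Brass spinner lure like the other, in the second loaded tote; its centre
- mug: Bystander: a blue mug, 80 mm wide, 90 mm high; origin under it
- pliers: Bystander: a steel spanner, 170 mm long; origin under it
- netfloat: Bystander: a cork net float, 60 mm across, 70 mm high, standing; origin under it
Mind the look-alikes: they are no part of the job. What is shaped like the part that bears T1_mid but yellow is not meant.

How it is judged:
On the way, in this order (a step that is already met when the one before it is completed fails the run):
1. the blade has levered the cover up off the mould (value of joint cover above 0.12 rad and contact force between blade and cover above 0.3 N), for 0.05 s.
2. the cover is swung right back (value of joint cover above 1.5 rad), for 0.2 s.
3. every casting lies in the tote on the duckboard (x of C1_mid in the frame of T0_mid between -0.095 and 0.095 m and y of C1_mid in the frame of T0_mid between -0.058 and 0.058 m and z of C1_mid in the frame of T0_mid between -0.036 and 0.022 m and x of C2_mid in the frame of T0_mid between -0.095 and 0.095 m and y of C2_mid in the frame of T0_mid between -0.058 and 0.058 m and z of C2_mid in the frame of T0_mid between -0.036 and 0.022 m and x of C3_mid in the frame of T0_mid between -0.095 and 0.095 m and y of C3_mid in the frame of T0_mid between -0.058 and 0.058 m and z of C3_mid in the frame of T0_mid between -0.036 and 0.022 m and x of C4_mid in the frame of T0_mid between -0.095 and 0.095 m and y of C4_mid in the frame of T0_mid between -0.058 and 0.058 m and z of C4_mid in the frame of T0_mid between -0.036 and 0.022 m), for 0.2 s.
At the end, for the whole second after the job is handed in: Castings in the tote on the board; loaded totes on it, each 61-71 mm above the next, within 12 mm sideways, level to 0.06 rad, turned end for end; tackle still inside; tote within 50 mm of the board's centre; cover beyond 1.5 rad; blade on the pad (within 60 mm of its centre); all still (all of step 3 and x of spool_mid in the frame of T1_mid between -0.097 and 0.097 m and y of spool_mid in the frame of T1_mid between -0.06 and 0.06 m and z of spool_mid in the frame of T1_mid between -0.036 and 0.03 m and x of spinner1_mid in the frame of T1_mid between -0.097 and 0.097 m and y of spinner1_mid in the frame of T1_mid between -0.06 and 0.06 m and z of spinner1_mid in the frame of T1_mid between -0.036 and 0.03 m and x of float_mid in the frame of T2_mid between -0.097 and 0.097 m and y of float_mid in the frame of T2_mid between -0.06 and 0.06 m and z of float_mid in the frame of T2_mid between -0.036 and 0.03 m and x of spinner2_mid in the frame of T2_mid between -0.097 and 0.097 m and y of spinner2_mid in the frame of T2_mid between -0.06 and 0.06 m and z of spinner2_mid in the frame of T2_mid between -0.036 and 0.03 m and (((x of T1_mid in the frame of T0_mid between -0.012 and 0.012 m and y of T1_mid in the frame of T0_mid between -0.012 and 0.012 m and z of T1_mid in the frame of T0_mid between 0.061 and 0.071 m) and (x of T2_mid in the frame of T1_mid between -0.012 and 0.012 m and y of T2_mid in the frame of T1_mid between -0.012 and 0.012 m and z of T2_mid in the frame of T1_mid between 0.061 and 0.071 m)) or ((x of T2_mid in the frame of T0_mid between -0.012 and 0.012 m and y of T2_mid in the frame of T0_mid between -0.012 and 0.012 m and z of T2_mid in the frame of T0_mid between 0.061 and 0.071 m) and (x of T1_mid in the frame of T2_mid between -0.012 and 0.012 m and y of T1_mid in the frame of T2_mid between -0.012 and 0.012 m and z of T1_mid in the frame of T2_mid between 0.061 and 0.071 m))) and angle between each of T0_mid, T1_mid, T2_mid's own z axis and vertical below 0.06 rad and horizontal distance between T0_mid and duckboard below 0.05 m and height (world z) of T0_mid below 0.056 m and value of joint cover above 1.5 rad and horizontal distance between blade_mid and pad_top below 0.06 m and z of blade_mid in the frame of pad_top between 0.004 and 0.02 m); the robot touches nothing.
It fails at once if the fingers, not the blade, start the cover (contact force between the fingers and cover above 1 N and value of joint cover below 0.12 rad).
It fails at once if the mug is knocked away (over 40 mm) (distance of mug from where it was at the start of the episode above 0.04 m).
It fails at once if the spanner is knocked away (over 40 mm) (distance of pliers from where it was at the start of the episode above 0.04 m).
It fails at once if the net float is knocked away (over 40 mm) (distance of netfloat from where it was at the start of the episode above 0.04 m).
Of C1, C2, C3, C4 only 2 to 4 are there at a start; the rules pass over those that are not, and their reading is None.
At some moment in a run one of T1, T2 may be knocked a few centimetres aside while the robot is not near it.
It also fails if it takes over 208 s, if anything falls off the work surface, if the arm or the gripper's body presses on something with over 40 N, if the wrist force passes 120 N, or if a joint passes its speed limit or range.

## Robot

A 6-joint arm with a two-finger parallel gripper is mounted at the origin on the work surface. World frame = base frame: x ahead of the robot, y to its left, z up, the work surface at z = 0. Lengths are in m, angles in rad, forces in N, time in s.
With the tool pointing down it reaches from about 0.3 to 0.775 m from the base axis. Payload 14.6 kg.
Tool frame: the origin (TCP) lies on the centre line of the jaws, within the pads' length; the fingertips stand 19 mm ahead of it and the grasp point (between the pads) is the TCP; y points along the fingers, x is the direction in which the jaws open and shut, and the axes are right-handed (so a half turn about y gives the same grasp; the last joint's range is limited). The gripper opens to 94 mm and grips with 3 to 60 N. Pads are 16 mm wide; open, the fingers measure 119 mm over their backs; the gripper's body (75 mm by 177 mm) begins 78 mm behind the grasp point.
Start: joints at [1.233, 0.3, 1.521, -0, 1.321, -0.067], TCP at [0.147, 0.53, 0.224] pointing down, gripper open.
Joint ranges: [-3.03, 3.03], [-0.79, 2.21], [0.23, 2.52], [-1.04, 4.18], [0, 3.07], [-2.55, 2.55]. Speed limits (rad/s): [2.22, 2.22, 2.57, 3.14, 3.14, 3.14].

## Interface

Orientations are given as [roll, pitch, yaw] about the fixed x, y, z axes, in that order (R = Rz(yaw) Ry(pitch) Rx(roll)).
In Python, from station import ctrl, optics gives the robot as it stands.
- The arm moves only by the tool jog_arm, never from a script. Its argument "targets" is a list of rows, each a list of 3 entries, a list of its own where there are three numbers: the finger opening in cm, from 0 to 9.4, then the shift along the tool's x, y, z in cm, then the turn about the tool's y in rad. A call has 1 to 10 rows; each row is the pose to reach, as a shift and turn from the pose commanded when the call began, along the tool's axes at that moment; what a row does not reach only later rows make up. A row lasts 1/10 s, in which the tool goes at most 50 mm and 8.59 degrees, less where a joint would pass 70% of its speed; a pose out of reach is approached as far as the arm can. A call with a gripper value outside its range is refused whole. The fingers move at their own pace and stop on an object; "grip_force" is the grip in N (left out, the last holds). Time passes only in rows, so rows that repeat a pose let the fingers close. It gives the time, the measured TCP pose, the force and the opening at its end, in the units of the state.
- ctrl.get_obs(): the state, without advancing time (a new reading comes with each control period).
- optics.camera(name): name is "side" or "top"; returns a dict with "img" (400x640x3 uint8, red, green, blue), "range_z" (400x640 float32, m along the optical axis (not along the pixel's ray), 0 where there is no reading), "camera_matrix" (3x3 intrinsics, pixels), "k1" (the pictures are not rectified: a ray, as slopes to the right and down, at radius r is drawn at 1 + k1 r^2 times it, then the intrinsics apply), "world_to_cam" (4x4, takes a point from world to camera coordinates). Camera axes: x right, y up, looking along -z (the intrinsics and any distortion apply to the point x, -y, -z); pixel columns grow to the right and rows downward; lengths in m; the calibration is good to about 2 mm. A picture is of the moment at which its call begins.
- ctrl.hand_in(): hands the job in, once; it reports no verdict.
The state is a dict: "time_s": time; "qpos": joint angles; "joint_vel": joint speeds; "tau": joint torques, N m; "ee_pos": TCP position; "eef_rot": TCP orientation; "force": force on the tool from outside, world axes, zero at the start; "moment": the same for the moment, N m; "grip_width": finger opening in m.
Only numpy, scipy, OpenCV 4.12 (cv2) and the standard library are available. Lean on these libraries where they do the work, as an engineer would, in place of code of your own. Each camera call takes 0.05 s, during which the arm holds its last target. There are 200 camera calls.

## Working session

There is one attempt and no reset: what is moved stays moved. The work goes in short steps, Python scripts to look and compute and a tool call to move; the robot and the scene stay as the last step left them, time stands still between calls to the robot, and variables do not carry over. Pictures are saved under pics/ and viewed, about 12 in all and at most 16, crops included, and the job is handed in when it is done.

Besides the shell and the picture viewer there is one more tool, called after "Call:" as a command line: name --argument value ..., lists and objects as JSON in quotes. jog_arm: Moves the arm, as the interface text tells. Its arguments: {"type":"object","properties":{"targets":{"type":"array","items":{"type":"array"}},"grip_force":{"type":"number"}},"required":["targets"]}

```bash
ls; mkdir -p pics; cat > h.py <<'E'
import numpy as np, cv2
from station import ctrl, optics
def snap(n,name=None):
    c=optics.camera(n)
    if name: cv2.imwrite('pics/%s.png'%name,cv2.cvtColor(c['img'],cv2.COLOR_RGB2BGR))
    return c
def cloud(c):
    # world point per pixel from depth
    K=c['camera_matrix'];h,w=c['range_z'].shape
    u,v=np.meshgrid(np.arange(w),np.arange(h))
    x=(u-K[0,2])/K[0,0];y=(v-K[1,2])/K[1,1]
    rd=np.hypot(x,y);r=rd.copy()
    for _ in range(20): r=rd/(1+c['k1']*r*r)
    s=np.where(rd>0,r/np.maximum(rd,1e-9),1);x=x*s;y=y*s
    z=c['range_z'];P=np.stack([x*z,-y*z,-z,np.ones_like(z)],-1)
    W=P@np.linalg.inv(c['world_to_cam']).T
    W=W[...,:3];W[z==0]=np.nan
    return W
E
python3 - <<'E'
from h import *
for n in('top','side'):
    c=snap(n,n+'0');W=cloud(c);np.savez('/tmp/%s0.npz'%n,W=W,img=c['img'])
    print(n,np.linalg.inv(c['world_to_cam']).round(3),c['camera_matrix'],c['k1'])
o=ctrl.get_obs();print(o)
E
```

```text
pics
top [[-0.015  0.998 -0.068  0.439]
 [-1.    -0.015 -0.012  0.018]
 [-0.013  0.068  0.998  1.03 ]
 [ 0.     0.     0.     1.   ]] [[379.48207871   0.         321.04001074]
 [  0.         379.48207871 198.22375389]
 [  0.           0.           1.        ]] 0.00834848403666764
side [[ 0.912  0.243 -0.329  0.082]
 [-0.409  0.546 -0.731 -0.958]
 [ 0.002  0.802  0.598  0.882]
 [ 0.     0.     0.     1.   ]] [[410.42708727   0.         318.81067951]
 [  0.         410.42708727 195.65088423]
 [  0.           0.           1.        ]] -0.02767228155535097
{'time_s': 0.1, 'qpos': array([ 1.23340523e+00,  3.00401468e-01,  1.52149158e+00, -2.65599346e-05,
        1.32068790e+00, -6.65878368e-02]), 'joint_vel': array([ 0.00271533, -0.00205789, -0.00113042, -0.00091886,  0.00075674,
       -0.00063417]), 'tau': array([ 2.63386770e-03, -5.32638574e+01, -3.53286481e+01,  7.10228132e-02,
        2.35117658e-02,  7.91402613e-06]), 'ee_pos': array([0.14706337, 0.52976343, 0.22396237]), 'eef_rot': array([-1.57075624e+00,  9.87821025e-04,  1.29999967e+00]), 'force': array([0.17135564, 1.20466437, 0.31760978]), 'moment': array([ 0.02144114,  0.03168102, -0.06979755]), 'grip_width': 0.09369777430029871}
```

View pics/top0.png

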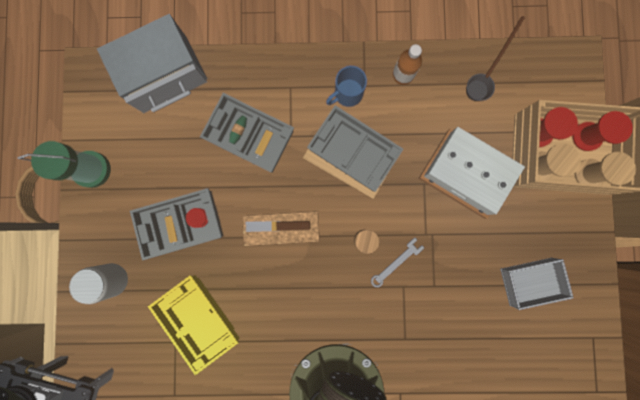

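View pics/side0.png

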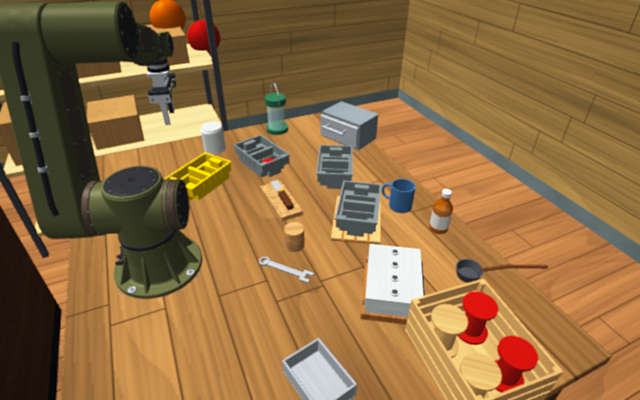

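The top view shows T2 (float) at about (248,133), T1 (red spool) at (176,223) and T0 on the duckboard at (352,150). The mould is at (473,170), the blade on its pad at (280,228), the net float at (367,241), the spanner at (398,262) and the mug at (348,87). The yellow decoy tote is at (192,325). The side view agrees. Next I'll make enlarged crops to see which way round the totes are.

```bash
python3 - <<'E'
import numpy as np,cv2
d=np.load('/tmp/top0.npz');img=d['img'][...,::-1].copy();W=d['W']
cs=[(248,133),(176,223),(352,150),(280,228),(473,170),(367,241)]
t=[]
for u,v in cs:
    t.append(cv2.resize(img[v-50:v+50,u-60:u+60],(264,220),interpolation=cv2.INTER_CUBIC))
cv2.imwrite('pics/crops.png',np.vstack([np.hstack(t[:3]),np.hstack(t[3:])]))
for u,v in cs: print(u,v,W[v,u].round(3))
E
```

```text
248 133 [0.676 0.217 0.067]
176 223 [0.447 0.401 0.064]
352 150 [ 0.625 -0.05   0.077]
280 228 [0.43  0.139 0.038]
473 170 [ 0.569 -0.352  0.079]
367 241 [ 0.395 -0.084  0.068]
```

View pics/crops.png

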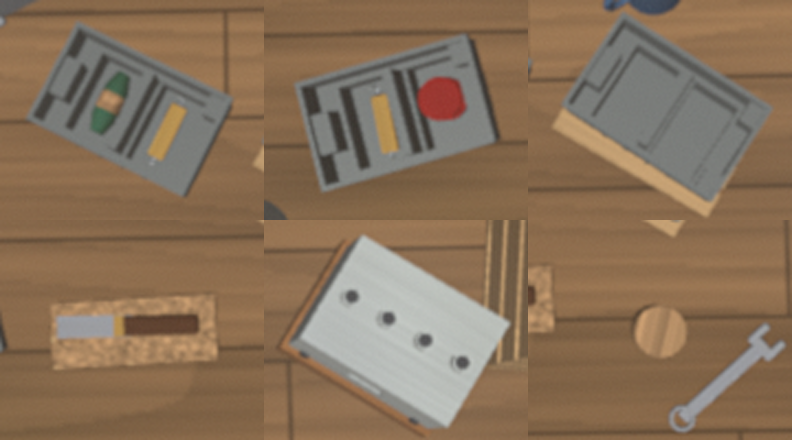

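The crops suggest the wide pillar, and so the +x end, is at the image left on all three totes. The blade tip also points left (+y). I'll fit the rectangles in metric units and check the pillars against the heights.

```bash
cat >> h.py <<'E'
def rect(W,m):
    P=W[m][:,:2]
    (cx,cy),(a,b),an=cv2.minAreaRect((P*1000).astype(np.float32))
    th=np.radians(an)
    if b>a:a,b=b,a;th+=np.pi/2
    return np.array([cx,cy])/1000,a,b,th
def near(W,c,r): return np.hypot(W[...,0]-c[0],W[...,1]-c[1])<r
def blob(m,seed=None):
    m=cv2.morphologyEx(m.astype(np.uint8),cv2.MORPH_OPEN,np.ones((2,2)))
    n,l,s,_=cv2.connectedComponentsWithStats(m)
    return l==1+np.argmax(s[1:,4])
E
python3 - <<'E'
from h import *
from scipy.interpolate import griddata
d=np.load('/tmp/top0.npz');W=d['W'];img=d['img'].astype(int)
z=W[...,2]
print('bench z',np.nanmedian(z[near(W,(.35,.15),.05)]), np.nanmedian(z[near(W,(.5,-.1),.04)]))
for n,c,lo,hi in(('T2',(.676,.217),.05,.085),('T1',(.447,.401),.05,.085),('T0',(.62,-.05),.062,.1),('cover',(.57,-.352),.07,.09),('pad',(.43,.139),.012,.05)):
    m=near(W,c,.13 if n!='cover' else .14)&(z>lo)&(z<hi); m=blob(m)
    c,a,b,th=rect(W,m);print(n,c.round(4),round(a),round(b),round(th,3),round(np.nanpercentile(z[m],95),4))
    if n[0]=='T':
        mm=near(W,c,.14);R=np.array([[np.cos(th),np.sin(th)],[-np.sin(th),np.cos(th)]])
        L=(W[mm][:,:2]-c)@R.T; Z=z[mm]
        gx=np.arange(-96,97,12)/1000;gy=np.arange(-60,61,12)/1000
        G=griddata(L,Z,tuple(np.meshgrid(gx,gy,indexing='ij')),method='nearest')
        print((G*1000).round().astype(int))
E
```

```text
bench z -0.0003132659492731671 0.0005417388329159722
T2 [0.6862 0.2255] 228 140 1.102 0.0732
[[70 67 63 34 38 34 39 37 33 64 66]
 [74 35 69 35 36 38 34 36 40 67 66]
 [70 33  5  0  4  1  1  5  1  2 37]
 [74 33  3  3  3  1  3  1  5  2 34]
 [71 35  2 10 10 11 10 13 11  2 37]
 [68 35  2  9 10 10  9  9  4  4 36]
 [70 36 -1  4  4  4  3  1  5 -3 36]
 [72 39 67 64 66 63 66 65 66 68 36]
 [70 36 63 63 64 64 62 63 67 65 37]
 [71 34  1  4  6  4 25 21  6  0 34]
 [73 35 19 26 28 29 29 30  3  3 37]
 [71 34 26 29 32 35 34 30 26  4 35]
 [74 35  2  5 27 27 26 25  5  4 33]
 [72 36 -1  6  2  3  3  6  1  6 35]
 [73 38 37 35 65 65 69 65 34 33 34]
 [73 35 34 34 65 66 66 66 34 33 35]
 [71 72 72 70 70 71 70 71 69 70 71]]
T1 [0.4397 0.4168] 239 128 1.837 0.073
[[69 66 44 35 37 35 37 38 65 65 73]
 [73 35 37 33 31 32 34 36 39 33 73]
 [52  5  2 33 36 32  8  3  3  5 73]
 [60  4  4 29 33 33 33 -1  1 36 72]
 [37  3  6 34 32 33 33 -1  2  5 73]
 [48  2 -1 31 33 32 33  2  1 -2  0]
 [47 32 31 28 32 30 28 31 32 30  0]
 [68 65 65 64 67 68 63 67 66 64 71]
 [40 35 64 63 60 64 63 63 65 33 73]
 [49  4 11 12 14  8  7 10  7  3
[... 297 characters left out ...]
55
[[83 83 83 84 85 83 84 83 83 85 86]
 [84 77 78 63 45 47 49 48 48 80 76]
 [82 46 51 45 47 47 45 46 48 45 47]
 [82 49 15 16 13 13 16 15 19 15 48]
 [79 47 13 12 16 14 16 13 17 16 47]
 [86 73 13 13 18 14 16 17 16 16 49]
 [82 47 15 12 11 22 18 12 17 16 46]
 [83 85 16 13 15 13 15 15 16 14 46]
 [82 58 77 80 78 78 79 80 76 78 73]
 [82 71 41 44 46 42 43 44 44 44 43]
 [79 49 13 17 14 15 12 15 12 13 51]
 [83 54 17 14 15 16 16 13 12 15 46]
 [83 52 12 14 13 15 14 14 16 15 47]
 [85 53 13 14 14 15 13 15 13 14 47]
 [86 47 16 26 14 16 14 15 14 13 48]
 [84 48 47 46 77 79 76 79 46 45 49]
 [79 49 46 50 79 79 77 77 45 47 47]]
cover [ 0.5557 -0.3736] 217 138 0.963 0.0825
pad [0.4262 0.1376] 202 81 1.613 0.0422
```

```bash
cat >> h.py <<'E'
def med(n,k=5,name=None):
    cs=[optics.camera(n) for _ in range(k)]
    c=cs[0];c['range_z']=np.median([q['range_z'] for q in cs],0)
    if name: cv2.imwrite('pics/%s.png'%name,cv2.cvtColor(c['img'],cv2.COLOR_RGB2BGR))
    return c
def onplane(c,uv,h):
    K=c['camera_matrix'];uv=np.asarray(uv,float)
    p=np.stack([(uv[:,0]-K[0,2])/K[0,0],(uv[:,1]-K[1,2])/K[1,1]],-1)
    rd=np.linalg.norm(p,axis=1);r=rd.copy()
    for _ in range(20): r=rd/(1+c['k1']*r*r)
    p*=(r/np.maximum(rd,1e-9))[:,None]
    T=np.linalg.inv(c['world_to_cam'])
    D=np.stack([p[:,0],-p[:,1],-np.ones(len(p))],-1)@T[:3,:3].T
    return (T[:3,3]+D*((h-T[2,3])/D[:,2])[:,None])[:,:2]
def topfit(c,W,c0,r,h,lo,hi,k=9,extra=None):
    m=near(W,c0,r)&(W[...,2]>lo)&(W[...,2]<hi)
    if extra is not None:m&=extra
    m=m.astype(np.uint8)
    if k:
        m=cv2.morphologyEx(m,cv2.MORPH_CLOSE,np.ones((k,k)));m=cv2.morphologyEx(m,cv2.MORPH_OPEN,np.ones((k,k)))
    f=max(cv2.findContours(m,cv2.RETR_EXTERNAL,cv2.CHAIN_APPROX_NONE)[0],key=cv2.contourArea)[:,0]
    P=onplane(c,f,h)
    (cx,cy),(a,b),an=cv2.minAreaRect((P*1000).astype(np.float32));th=np.radians(an)
    if b>a:a,b=b,a;th+=np.pi/2
    # refine: fit 4 sides by robust line fit
    x=np.array([cx,cy])/1000
    for _ in range(4):
        R=np.array([[np.cos(th),np.sin(th)],[-np.sin(th),np.cos(th)]]);L=(P-x)@R.T*1000
        off=[];sl=[]
        for ax,s,half,oth in((0,1,a/2,b/2),(0,-1,a/2,b/2),(1,1,b/2,a/2),(1,-1,b/2,a/2)):
            q=L[(abs(L[:,ax]-s*half)<7)&(abs(L[:,1-ax])<oth-8)]
            vx,vy,px,py=cv2.fitLine(q.astype(np.float32),cv2.DIST_HUBER,0,.01,.01).ravel()
            d=np.array([vx,vy]);t=-np.array([px,py])[1-ax]/d[1-ax]
            off.append((px,py)[ax]+t*d[ax]);
            g=d[ax]/d[1-ax]; sl.append(-g if ax==0 else g)
        w=np.array([b,b,a,a]);dth=(w*np.array(sl)).sum()/w.sum()
        x=x+R.T@np.array([(off[0]+off[1])/2,(off[2]+off[3])/2])/1000
        a,b=off[0]-off[1],off[2]-off[3];th+=dth
    return x,a,b,th,np.array(sl).round(3)
def show(n,f): print(n,f[0].round(4),round(f[1],1),round(f[2],1),'yaw',round(f[3]%np.pi,4),f[4])
E
python3 - <<'E'
from h import *
c=med('top');W=cloud(c);z=W[...,2]
show('T2',topfit(c,W,(.686,.2255),.125,.072,.062,.082))
show('T1',topfit(c,W,(.44,.4168),.125,.072,.062,.082))
show('T0',topfit(c,W,(.635,-.065),.125,.084,.072,.095))
show('cover',topfit(c,W,(.556,-.373),.14,.078,.069,.09))
im=c['img'].astype(int)
show('pad',topfit(c,W,(.426,.1376),.12,.02,.010,.05))
show('handle',topfit(c,W,(.41,.11),.15,.042,.034,.055,k=3))
m=near(W,(.426,.1376),.12)&(z>.012)
hsv=cv2.cvtColor(c['img'],cv2.COLOR_RGB2HSV).astype(int)
b=m&(hsv[...,1]<60)
show('steel',topfit(c,W,(.426,.1376),.12,.0325,.012,.05,k=3,extra=hsv[...,1]<70))
show('brown',topfit(c,W,(.426,.1376),.12,.042,.012,.06,k=3,extra=(hsv[...,2]<110)&(hsv[...,1]>70)))
show('mould base',topfit(c,W,(.556,-.373),.15,.05,.035,.09))
print(ctrl.get_obs()['time_s'])
E
```

```text
T2 [0.7131 0.3018] 48.6 26.6 yaw 2.8787 [ 0.251  0.251 -0.142 -0.141]
T1 [0.4233 0.4866] 45.9 26.8 yaw 0.1518 [-0.168 -0.168  0.097  0.1  ]
T0 [ 0.6197 -0.1549] 30.5 25.1 yaw 3.1187 [ 0.006  0.005 -0.005 -0.003]Traceback (most recent call last):
  File "<stdin>", line 6, in <module>
  File "h.py", line 61, in topfit
    vx,vy,px,py=cv2.fitLine(q.astype(np.float32),cv2.DIST_HUBER,0,.01,.01).ravel()
                ~~~~~~~~~~~^^^^^^^^^^^^^^^^^^^^^^^^^^^^^^^^^^^^^^^^^^^^^^^
cv2.error: OpenCV(4.12.0) /io/opencv/modules/imgproc/src/linefit.cpp:50: error: (-215:Assertion failed) count > 0 in function 'fitLine2D_wods'
```

```bash
python3 - <<'E'
s=open('h.py').read()
s=s.replace("""        m=cv2.morphologyEx(m,cv2.MORPH_CLOSE,np.ones((k,k)));m=cv2.morphologyEx(m,cv2.MORPH_OPEN,np.ones((k,k)))
""","""        m=cv2.morphologyEx(m,cv2.MORPH_CLOSE,np.ones((5,5)))
        F=max(cv2.findContours(m,cv2.RETR_EXTERNAL,cv2.CHAIN_APPROX_NONE)[0],key=cv2.contourArea)
        m=cv2.drawContours(np.zeros_like(m),[F],-1,1,-1);m=cv2.morphologyEx(m,cv2.MORPH_OPEN,np.ones((k,k)))
""")
s=s.replace("            vx,vy","            if len(q)<3: return x,a,b,th,'raw'\n            vx,vy")
open('h.py','w').write(s)
E
cat > m.py <<'E'
from h import *
c=med('top');W=cloud(c);z=W[...,2]
def T(n,fn):
    try: show(n,fn())
    except Exception as e: print(n,e)
T('T2',lambda:topfit(c,W,(.686,.2255),.125,.072,.062,.082))
T('T1',lambda:topfit(c,W,(.44,.4168),.125,.072,.062,.082))
T('T0',lambda:topfit(c,W,(.635,-.065),.125,.084,.072,.095))
T('cover',lambda:topfit(c,W,(.556,-.373),.14,.078,.069,.09))
hsv=cv2.cvtColor(c['img'],cv2.COLOR_RGB2HSV).astype(int)
T('pad',lambda:topfit(c,W,(.426,.1376),.12,.02,.010,.055))
T('steel',lambda:topfit(c,W,(.426,.1376),.12,.0325,.012,.05,k=3,extra=hsv[...,1]<70))
T('brown',lambda:topfit(c,W,(.426,.1376),.12,.042,.012,.06,k=3,extra=(hsv[...,2]<100)&(hsv[...,1]>70)))
T('mould base',lambda:topfit(c,W,(.556,-.373),.15,.05,.035,.09))
print(ctrl.get_obs()['time_s'])
E
python3 m.py
```

```text
T2 [0.6774 0.2192] 205.6 127.2 yaw 1.1058 [ 0.004 -0.005 -0.     0.001]
T1 [0.4451 0.4014] 203.5 127.1 yaw 1.8337 [ 0.006 -0.007  0.001 -0.   ]
T0 [ 0.6286 -0.0573] 203.0 128.4 yaw 0.9759 [ 0.001  0.    -0.001  0.   ]
cover [ 0.5534 -0.3684] 221.8 122.4 yaw 1.1328 raw
pad [0.4293 0.1387] 197.1 77.1 yaw 1.6024 [-0.032 -0.046  0.015  0.015]
steel [0.4364 0.1963] 65.8 26.2 yaw 1.5594 [ 0.011  0.006 -0.003 -0.003]
brown [0.439  0.1047] 83.4 18.2 yaw 1.5563 raw
mould base [ 0.5656 -0.379 ] 249.9 198.8 yaw 1.4129 [-0.052  0.071  0.023 -0.035]
0.6
```

```bash
python3 - <<'E'
from h import *
for k in range(1):
    c=med('top');W=cloud(c);hsv=cv2.cvtColor(c['img'],cv2.COLOR_RGB2HSV).astype(int)
    gray=hsv[...,1]<50
    show('cover',topfit(c,W,(.569,-.352),.14,.078,.06,.095,k=9,extra=gray))
    show('cover',topfit(c,W,(.569,-.352),.14,.078,.07,.09,k=5,extra=gray))
s=med('side',3);Ws=cloud(s);hs=cv2.cvtColor(s['img'],cv2.COLOR_RGB2HSV).astype(int)
show('cover side',topfit(s,Ws,(.569,-.352),.14,.078,.07,.09,k=5,extra=hs[...,1]<50))
show('T0 side',topfit(s,Ws,(.6286,-.0573),.125,.084,.074,.095))
show('T2 side',topfit(s,Ws,(.677,.219),.125,.072,.062,.082))
t=[]
for cc,(u,v),(a,b) in((c,(473,170),(65,55)),(s,(390,280),(65,55))):
    t.append(cv2.resize(cc['img'][v-b:v+b,u-a:u+a,::-1],(390,330),interpolation=cv2.INTER_CUBIC))
cv2.imwrite('pics/mould.png',np.hstack(t))
E
```

```text
cover [ 0.5681 -0.3593] 193.6 141.4 yaw 1.0035 [ 0.003  0.005 -0.003 -0.003]
cover [ 0.5686 -0.3606] 192.4 139.5 yaw 1.0001 [ 0.002  0.002 -0.003 -0.001]
cover side [ 0.5672 -0.3639] 198.3 138.3 yaw 0.9995 [-0.006  0.003  0.002  0.001]
T0 side [ 0.6262 -0.0595] 211.7 126.2 yaw 0.9805 [-0.004 -0.022  0.005  0.01 ]
T2 side [0.6754 0.2153] 216.6 125.7 yaw 1.1088 [ 0.044 -0.041 -0.005  0.003]
```

View pics/mould.png

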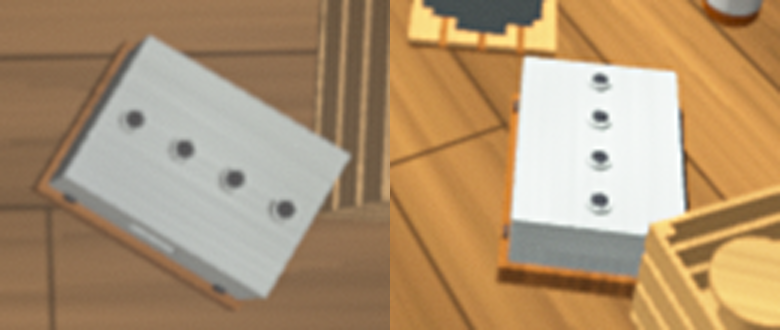

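The cover is centred at about (0.568,-0.361) with its axis at yaw 1.00, and the notch shows as a pale slot at the middle of its front edge. So the notch is at about (0.509,-0.322), with mould x at yaw -0.571. Next is grasping the blade.

```bash
cat > go.py <<'E'
import sys,numpy as np
from station import ctrl
def rel(o,p,yaw=None):
    y0=o['eef_rot'][2];d=np.array(p)-o['ee_pos']
    c,s=np.cos(y0),np.sin(y0)
    t=0 if yaw is None else -(yaw-y0)
    return [round(float(v),2) for v in (100*(c*d[0]+s*d[1]),-100*d[2],100*(-s*d[0]+c*d[1]))],round(float(t),3)
if __name__=='__main__':
    o=ctrl.get_obs();a=[float(x) for x in sys.argv[1:]]
    print(o['time_s'],o['ee_pos'].round(4),o['eef_rot'].round(3),o['force'].round(2),round(o['grip_width'],4))
    for i in range(0,len(a),4): print(rel(o,a[i:i+3],a[i+3]))
E
python3 go.py .438 .143 .12 -.011
```

```text
1.0 [0.1471 0.5299 0.2244] [-1.571  0.     1.3  ] [ 0.49 -0.54  0.88] 0.0941
([-29.5, 10.44, -38.38], 1.311)
```

Call:
jog_arm --targets '[[6, [-29.5, 10.4, -38.4], 1.311], [6, [-29.5, 10.4, -38.4], 1.311], [6, [-29.5, 10.4, -38.4], 1.311], [6, [-29.5, 10.4, -38.4], 1.311], [6, [-29.5, 10.4, -38.4], 1.311], [6, [-29.5, 10.4, -38.4], 1.311], [6, [-29.5, 10.4, -38.4], 1.311], [6, [-29.5, 10.4, -38.4], 1.311], [6, [-29.5, 10.4, -38.4], 1.311], [6, [-29.5, 10.4, -38.4], 1.311]]' --grip_force 60

```text
time_s: 2.0
ee_pos: [0.4393, 0.1409, 0.1202]
eef_rot: [-1.571, -0.001, -0.016]
force: [0.1, 1.1, 1.2]
grip_width: 0.0599
```

```bash
python3 go.py .438 .143 .0415 -.011
```

```text
2.0 [0.4393 0.1409 0.1202] [-1.571e+00 -1.000e-03 -1.600e-02] [0.14 1.06 1.17] 0.0599
([-0.13, 7.87, 0.2], -0.005)
```

Call:
jog_arm --targets '[[5, [0, 4, 0], 0], [5, [0, 7, 0], 0], [5, [0, 7.85, 0], 0], [5, [0, 7.85, 0], 0], [1.8, [0, 7.85, 0], 0], [1.8, [0, 7.85, 0], 0], [1.8, [0, 7.85, 0], 0], [1.8, [0, 7.85, 0], 0], [1.8, [0, 7.85, 0], 0], [1.8, [0, 7.85, 0], 0]]'

```text
time_s: 3.0
ee_pos: [0.4386, 0.1432, 0.0427]
eef_rot: [-1.57, -0.001, -0.011]
force: [-2.7, 0.9, 7.5]
grip_width: 0.0236
```

Call:
jog_arm --targets '[[1.8, [0, -4, 0], 0], [1.8, [0, -8, 0], 0], [1.8, [0, -12, 0], 0], [1.8, [0, -12, 0], 0.15], [1.8, [0, -12, 0], 0.3], [1.8, [0, -12, 0], 0.45], [1.8, [0, -12, 0], 0.6], [1.8, [0, -12, 0], 0.75], [1.8, [0, -12, 0], 0.9], [1.8, [0, -12, 0], 1.05]]'

```text
time_s: 4.0
ee_pos: [0.4381, 0.143, 0.162]
eef_rot: [-1.571, 0.0, -1.067]
force: [0.1, 0.3, -1.8]
grip_width: 0.0233
```

```bash
python3 go.py .393 -.248 .14 -2.1416
```

```text
4.0 [0.4381 0.143  0.162 ] [-1.571  0.    -1.067] [ 0.12  0.34 -1.81] 0.0233
([32.07, 2.2, -22.82], 1.074)
```

Call:
jog_arm --targets '[[1.8, [32.1, 2.2, -22.8], 1.08], [1.8, [32.1, 2.2, -22.8], 1.08], [1.8, [32.1, 2.2, -22.8], 1.08], [1.8, [32.1, 2.2, -22.8], 1.08], [1.8, [32.1, 2.2, -22.8], 1.08], [1.8, [32.1, 2.2, -22.8], 1.08], [1.8, [32.1, 2.2, -22.8], 1.08], [1.8, [32.1, 2.2, -22.8], 1.08], [1.8, [32.1, 2.2, -22.8], 1.08], [1.8, [32.1, 2.2, -22.8], 1.08]]'

```text
time_s: 5.0
ee_pos: [0.3954, -0.2488, 0.1397]
eef_rot: [-1.571, 0.0, -2.143]
force: [0.8, -0.5, -0.3]
grip_width: 0.0236
```

```bash
python3 - <<'E'
from h import *
o=ctrl.get_obs();print(o['ee_pos'].round(4),o['eef_rot'].round(3))
c=med('top',5);W=cloud(c);s=med('side',3)
hsv=cv2.cvtColor(c['img'],cv2.COLOR_RGB2HSV).astype(int)
tip=o['ee_pos'][:2]+.09*np.array([.8415,-.5403])
m=near(W,tip-.03*np.array([.8415,-.5403]),.05)&(W[...,2]>.11)&(W[...,2]<.145)
P=W[m];L=(P[:,:2]-o['ee_pos'][:2])@np.array([[.8415,-.5403],[.5403,.8415]]).T
i=np.argsort(L[:,0])
for a in np.arange(.03,.11,.01):
    q=(L[:,0]>a)&(L[:,0]<=a+.01)
    if q.any(): print(a.round(2),q.sum(),L[q,1].min().round(4),L[q,1].max().round(4),np.median(P[q,2]).round(4))
print('max',np.sort(L[:,0])[-8:].round(4))
t=[]
for cc,(u,v),(a,b) in((c,(455,190),(65,55)),(s,(380,270),(65,55))):
    t.append(cv2.resize(cc['img'][v-b:v+b,u-a:u+a,::-1],(390,330),interpolation=cv2.INTER_CUBIC))
cv2.imwrite('pics/pre.png',np.hstack(t))
E
```

```text
[ 0.3954 -0.2488  0.1397] [-1.571  0.    -2.143]
0.04 3 0.0108 0.0133 0.129
0.05 29 -0.0065 0.0129 0.1295
0.06 41 -0.0099 0.0133 0.1293
0.07 46 -0.0123 0.0129 0.1295
0.08 40 -0.012 0.0128 0.129
max [0.0865 0.0866 0.087  0.0872 0.0874 0.0874 0.0877 0.0885]
```

View pics/pre.png

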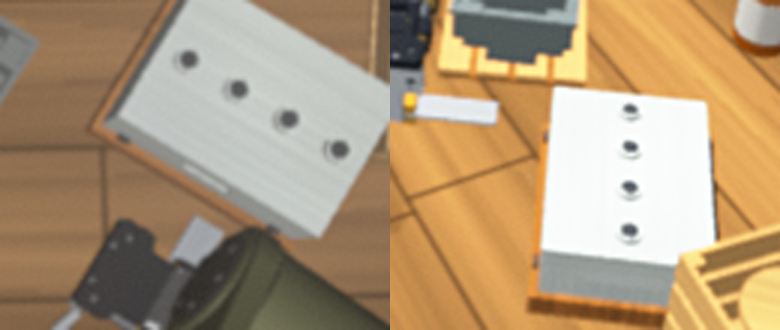

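```bash
python3 go.py .4059 -.2557 .0617 -2.1416 .4505 -.2844 .0617 -2.1416
```

```text
5.4 [ 0.3961 -0.2479  0.1401] [-1.571 -0.    -2.14 ] [-0.35 -0.23 -0.43] 0.0233
([0.13, 7.84, 1.25], 0.002)
([0.14, 7.84, 6.55], 0.002)
```

Call:
jog_arm --targets '[[1.8, [0.1, 4, 0.5], 0], [1.8, [0.1, 7.8, 1.2], 0], [1.8, [0.1, 7.8, 1.2], 0], [1.8, [0.1, 7.8, 1.2], 0]]'

```text
time_s: 5.8
ee_pos: [0.4055, -0.2556, 0.0626]
eef_rot: [-1.572, 0.0, -2.141]
force: [-0.7, -0.2, -0.1]
grip_width: 0.0239
```

```bash
python3 go.py .4505 -.2844 .0617 -2.1416; python3 -c "
from h import *
c=med('top',3);W=cloud(c);o=ctrl.get_obs()
tip=o['ee_pos'][:2]+.07*np.array([.8415,-.5403])
m=near(W,tip,.025)&(W[...,2]>.035)&(W[...,2]<.068)
L=(W[m][:,:2]-o['ee_pos'][:2])@np.array([[.8415,-.5403],[.5403,.8415]]).T
print(o['ee_pos'],np.median(W[m][:,2]),m.sum(),np.sort(L[:,0])[-4:],np.percentile(L[:,1],[3,97]))
"
```

```text
5.8 [ 0.4055 -0.2556  0.0626] [-1.572  0.    -2.141] [-0.67 -0.19 -0.12] 0.0239
([-0.01, 0.09, 5.34], 0.001)
[ 0.40610365 -0.25618402  0.06390533] 0.05272946001081291 103 [0.08643101 0.08643705 0.08747791 0.08759859] [-0.00781018  0.01130197]
```

Call:
jog_arm --targets '[[1.8, [0, 0.1, 1], 0], [1.8, [0, 0.1, 2], 0], [1.8, [0, 0.1, 3], 0], [1.8, [0, 0.1, 4], 0], [1.8, [0, 0.1, 5], 0], [1.8, [0, 0.1, 5.3], 0], [1.8, [0, 0.1, 5.3], 0]]'

```text
time_s: 6.65
ee_pos: [0.4502, -0.2845, 0.0607]
eef_rot: [-1.571, 0.0, -2.141]
force: [-0.5, 0.3, 0.2]
grip_width: 0.0242
```

Call:
jog_arm --targets '[[1.8, [0, -0.3, 0], 0], [1.8, [0, -0.6, 0], 0], [1.8, [0, -0.9, 0], 0], [1.8, [0, -1.2, 0], 0], [1.8, [0, -1.6, 0], 0], [1.8, [0, -2.0, 0], 0], [1.8, [0, -2.4, 0], 0], [1.8, [0, -2.8, 0], 0], [1.8, [0, -3.2, 0.0], 0], [1.8, [0, -3.6, 0.0], 0]]'

```text
time_s: 7.65
ee_pos: [0.45, -0.2844, 0.0973]
eef_rot: [-1.571, -0.0, -2.141]
force: [2.5, -1.3, -4.1]
grip_width: 0.024
```

```bash
python3 - <<'E'
from h import *
c=snap('side');c2=snap('top')
t=[]
for cc,(u,v),(a,b) in((c2,(465,180),(65,55)),(c,(380,260),(65,55))):
    t.append(cv2.resize(cc['img'][v-b:v+b,u-a:u+a,::-1],(390,330),interpolation=cv2.INTER_CUBIC))
cv2.imwrite('pics/lift.png',np.hstack(t))
W=cloud(c2);X=np.array([[.8415,-.5403],[.5403,.8415]])
L=(W[...,:2]-[.5094,-.3222])@X.T
m=(abs(L[...,1])<.08)&(W[...,2]<.2)
for a in np.arange(-.02,.16,.02):
    q=m&(L[...,0]>a)&(L[...,0]<a+.02);print(a.round(2),np.median(W[q][:,2]).round(4))
E
```

```text
-0.02 0.0082
0.0 0.0891
0.02 0.0954
0.04 0.0921
0.06 0.0908
0.08 0.0866
0.1 0.083
0.12 0.0799
0.14 0.0776
```

View pics/lift.png

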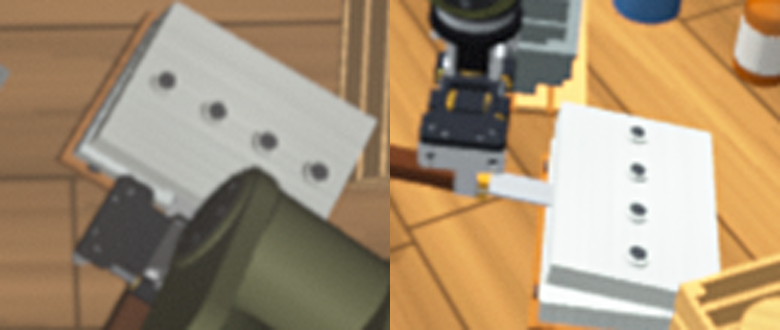

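The cover is up about 0.15 rad, resting on the blade at about 4 N, and the blade sags slightly in the grip. I'll go deeper while lifting so the lever arm is shorter.

Call:
jog_arm --targets '[[1.8, [0, -0.5, 0.3], 0], [1.8, [0, -0.9, 0.7], 0], [1.8, [0, -1.3, 1.1], 0], [1.8, [0, -1.7, 1.5], 0], [1.8, [0, -2.1, 1.9], 0], [1.8, [0, -2.5, 2.3], 0], [1.8, [0, -2.9, 2.7], 0], [1.8, [0, -3.3, 3.1], 0], [1.8, [0, -3.7, 3.5], 0], [1.8, [0, -4.0, 4.0], 0]]'

```text
time_s: 8.75
ee_pos: [0.4841, -0.3062, 0.1374]
eef_rot: [-1.57, -0.0, -2.141]
force: [-0.9, 1.1, -2.4]
grip_width: 0.0235
```

```bash
cat > cov.py <<'E'
from h import *
import sys
c=snap('side');c2=snap('top')
t=[]
for cc,(u,v),(a,b) in((c2,(470,170),(65,55)),(c,(385,245),(65,55))):
    t.append(cv2.resize(cc['img'][v-b:v+b,u-a:u+a,::-1],(390,330),interpolation=cv2.INTER_CUBIC))
cv2.imwrite('pics/%s.png'%sys.argv[1],np.hstack(t))
W=cloud(c2);X=np.array([[.8415,-.5403],[.5403,.8415]])
L=(W[...,:2]-[.5094,-.3222])@X.T
hsv=cv2.cvtColor(c2['img'],cv2.COLOR_RGB2HSV)
m=(abs(L[...,1])>.05)&(abs(L[...,1])<.085)&(W[...,2]<.26)&(hsv[...,1]<50)
for a in np.arange(-.02,.26,.02):
    q=m&(L[...,0]>a)&(L[...,0]<a+.02)
    if q.sum()>5: print(a.round(2),q.sum(),np.median(W[q][:,2]).round(4),W[q][:,2].max().round(3))
E
python3 cov.py lift2
```

```text
-0.02 129 0.2586 0.26
0.0 150 0.0498 0.26
0.02 194 0.1182 0.143
0.04 104 0.1325 0.139
0.06 94 0.1223 0.128
0.08 107 0.1138 0.122
0.1 76 0.0989 0.115
0.12 105 0.0881 0.094
0.14 123 0.0787 0.085
0.18 7 0.001 0.016
0.26 47 0.0063 0.03
```

View pics/lift2.png

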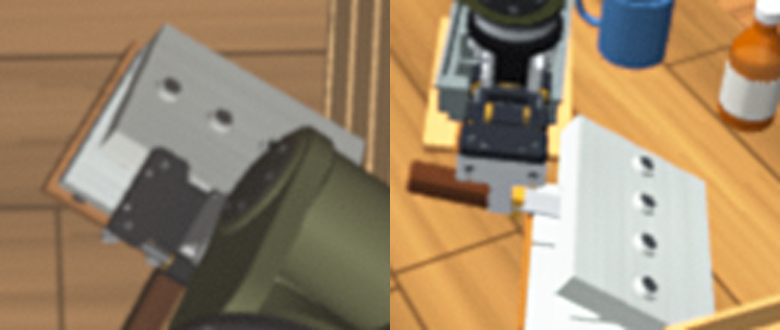

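The cover is at about 0.49 rad. I'll keep pushing forward and up.

Call:
jog_arm --targets '[[1.8, [0, -0.4, 0.5], 0], [1.8, [0, -0.8, 1.0], 0], [1.8, [0, -1.2, 1.5], 0], [1.8, [0, -1.5, 2.0], 0], [1.8, [0, -1.9, 2.7], 0], [1.8, [0, -2.3, 3.4], 0], [1.8, [0, -2.6, 4.2], 0], [1.8, [0, -2.9, 5.0], 0], [1.8, [0, -3.2, 5.8], 0], [1.8, [0, -3.5, 6.5], 0]]'

```text
time_s: 9.85
ee_pos: [0.5389, -0.3414, 0.172]
eef_rot: [-1.571, 0.0, -2.141]
force: [-1.7, 2.0, -3.8]
grip_width: 0.024
```

```bash
python3 cov.py lift3
```

```text
0.0 190 0.0492 0.26
0.02 127 0.05 0.062
0.04 140 0.0601 0.072
0.06 103 0.0655 0.07
0.08 155 0.068 0.185
0.1 152 0.0647 0.191
0.12 104 0.05 0.138
0.14 15 0.1339 0.138
0.26 48 0.0065 0.034
```

View pics/lift3.png

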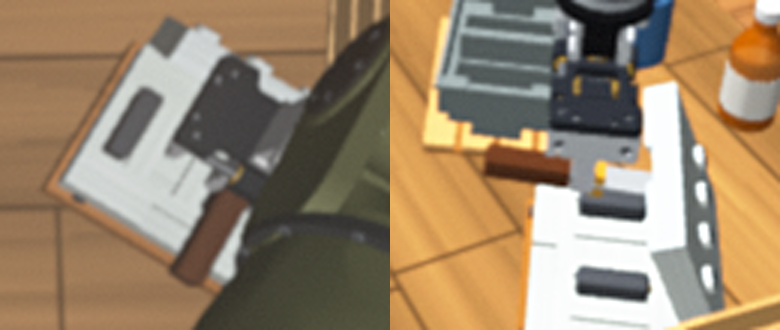

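Call:
jog_arm --targets '[[1.8, [0, 0, 0.8], 0], [1.8, [0, 0, 1.6], 0], [1.8, [0, 0, 2.4], 0], [1.8, [0, 0, 3.2], 0], [1.8, [0, 0, 4], 0], [1.8, [0, 0, 4.8], 0], [1.8, [0, 0, 5.6], 0], [1.8, [0, 0, 6.4], 0], [1.8, [0, 0, 7.0], 0], [1.8, [0, 0, 7.0], 0]]'

```text
time_s: 10.95
ee_pos: [0.5979, -0.3792, 0.1715]
eef_rot: [-1.571, -0.0, -2.141]
force: [0.1, 0.5, -0.4]
grip_width: 0.0239
```

Call:
jog_arm --targets '[[1.8, [0, 0, -4], 0], [1.8, [0, -3, -8], 0], [1.8, [0, -3, -12], 0], [1.8, [0, -3, -16], 0], [1.8, [0, -3, -20], 0], [1.8, [0, -3, -20], 0]]'

```text
time_s: 11.55
ee_pos: [0.4262, -0.2689, 0.2023]
eef_rot: [-1.571, 0.0, -2.141]
force: [-0.0, 0.1, -0.7]
grip_width: 0.0235
```

```bash
python3 - <<'E'
from h import *
c=snap('side');c2=snap('top')
t=[]
for cc,(u,v),(a,b) in((c2,(470,160),(78,66)),(c,(375,245),(78,66))):
    t.append(cv2.resize(cc['img'][v-b:v+b,u-a:u+a,::-1],(390,330),interpolation=cv2.INTER_CUBIC))
cv2.imwrite('pics/open.png',np.hstack(t))
c2=med('top',5);W=cloud(c2);X=np.array([[.8415,-.5403],[.5403,.8415]])
np.savez('/tmp/open.npz',W=W,img=c2['img'])
L=(W[...,:2]-[.5094,-.3222])@X.T
hsv=cv2.cvtColor(c2['img'],cv2.COLOR_RGB2HSV)
m=(L[...,0]>.12)&(L[...,0]<.24)&(abs(L[...,1])<.09)&(W[...,2]>.045)&(W[...,2]<.25)&(hsv[...,1]<60)
print(m.sum(),np.percentile(W[m][:,2],[2,50,98]))
for zz in np.arange(.05,.2,.03):
    q=m&(abs(W[...,2]-zz)<.015);
    if q.any(): print(zz,q.sum(),np.median(L[q][:,0]).round(4))
# castings: dark, above parting, in mould
d=(hsv[...,2]<110)&(L[...,0]>.01)&(L[...,0]<.13)&(abs(L[...,1])<.095)&(W[...,2]>.058)&(W[...,2]<.08)
n,l,s,_=cv2.connectedComponentsWithStats(d.astype(np.uint8))
for i in range(1,n):
    if s[i,4]>60:
        vv,uu=np.where(l==i);P=onplane(c2,np.stack([uu,vv],-1),.068)
        (cx,cy),(a,b),an=cv2.minAreaRect((P*1000).astype(np.float32))
        q=((np.array([cx,cy])/1000)-[.5094,-.3222])@X.T
        print('cast',s[i,4],round(cx,1),round(cy,1),round(a,1),round(b,1),round(an,1),'local',q.round(4),np.median(W[l==i][:,2]).round(4))
E
```

```text
4343 [0.04891045 0.10647796 0.18457601]
0.05 1457 0.1441
0.08 480 0.1729
0.11 635 0.1797
0.14 703 0.1864
0.16999999999999998 1019 0.1884
0.2 49 0.1776
cast 188 607.6 -296.9 19.8 63.0 56.6 local [0.0689 0.0743] 0.0674
cast 194 555.5 -378.6 20.1 63.4 58.5 local [ 0.0693 -0.0225] 0.0672
```

View pics/open.png

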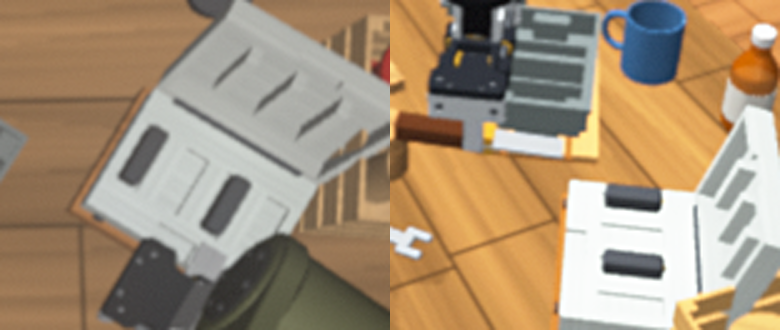

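The cover leans back at about 1.74 rad. Two castings are visible, at local y +74 and -23 mm, and the other two cavities look empty. Now I'll lay the blade back on its pad.

```bash
python3 go.py .4385 .143 .13 -.011
```

```text
11.9 [ 0.4295 -0.2713  0.2017] [-1.571 -0.    -2.141] [ 0.28  0.03 -0.76] 0.0241
([-35.36, 7.17, -21.61], -2.13)
```

Call:
jog_arm --targets '[[1.8, [-35.4, 2, -21.6], -2.13], [1.8, [-35.4, 2, -21.6], -2.13], [1.8, [-35.4, 2, -21.6], -2.13], [1.8, [-35.4, 2, -21.6], -2.13], [1.8, [-35.4, 2, -21.6], -2.13], [1.8, [-35.4, 2, -21.6], -2.13], [1.8, [-35.4, 2, -21.6], -2.13], [1.8, [-35.4, 2, -21.6], -2.13], [1.8, [-35.4, 2, -21.6], -2.13], [1.8, [-35.4, 2, -21.6], -2.13]]'

```text
time_s: 12.9
ee_pos: [0.4384, 0.146, 0.1815]
eef_rot: [-1.571, 0.001, -0.631]
force: [-0.1, -1.0, -0.9]
grip_width: 0.0237
```

```bash
python3 go.py .4385 .143 .12 -.011
```

```text
12.9 [0.4384 0.146  0.1815] [-1.571e+00  1.000e-03 -6.310e-01] [-0.08 -1.05 -0.88] 0.0237
([0.19, 6.15, -0.23], -0.62)
```

Call:
jog_arm --targets '[[1.8, [0.2, 4, -0.2], -0.62], [1.8, [0.2, 8, -0.2], -0.62], [1.8, [0.2, 11, -0.2], -0.62], [1.8, [0.2, 12, -0.2], -0.62], [1.8, [0.2, 13, -0.2], -0.62], [1.8, [0.2, 13.4, -0.2], -0.62], [1.8, [0.2, 13.6, -0.2], -0.62], [1.8, [0.2, 13.6, -0.2], -0.62]]'

```text
time_s: 13.7
ee_pos: [0.439, 0.141, 0.0463]
eef_rot: [-1.571, -0.001, -0.023]
force: [0.8, 0.0, -1.2]
grip_width: 0.0235
```

Call:
jog_arm --targets '[[1.8, [0, 0.2, 0], 0], [1.8, [0, 0.35, 0], 0], [1.8, [0, 0.35, 0], 0], [5, [0, 0.35, 0], 0], [5, [0, 0.35, 0], 0], [5, [0, 0.35, 0], 0], [5, [0, -4, 0], 0], [5, [0, -8, 0], 0], [5, [0, -12, 0], 0], [5, [0, -12, 0], 0]]'

```text
time_s: 14.7
ee_pos: [0.4406, 0.1414, 0.1707]
eef_rot: [-1.569, -0.008, -0.021]
force: [-0.3, -0.7, -0.5]
grip_width: 0.0501
```

```bash
python3 - <<'E'
from h import *
c=med('top');W=cloud(c);hsv=cv2.cvtColor(c['img'],cv2.COLOR_RGB2HSV).astype(int)
show('steel',topfit(c,W,(.426,.1376),.12,.0325,.012,.05,k=3,extra=hsv[...,1]<70))
for n,f in(('T2',lambda:topfit(c,W,(.677,.219),.14,.072,.062,.082)),('T1',lambda:topfit(c,W,(.445,.4014),.14,.072,.062,.082)),('T0',lambda:topfit(c,W,(.6286,-.0573),.125,.084,.072,.095))):
    show(n,f())
X=np.array([[.8415,-.5403],[.5403,.8415]])
L=(W[...,:2]-[.5094,-.3222])@X.T
for y in(-72,-24,24,72):
    q=(abs(L[...,0]-.07)<.025)&(abs(L[...,1]-y/1000)<.009);print(y,np.median(W[q][:,2]).round(4),np.median(hsv[q][:,2]))
d=(hsv[...,2]<110)&(L[...,0]>.01)&(L[...,0]<.13)&(abs(L[...,1])<.095)&(W[...,2]>.058)&(W[...,2]<.08)
n,l,s,_=cv2.connectedComponentsWithStats(d.astype(np.uint8))
for i in range(1,n):
    if s[i,4]>60:
        vv,uu=np.where(l==i);P=onplane(c,np.stack([uu,vv],-1),.068)
        (cx,cy),(a,b),an=cv2.minAreaRect((P*1000).astype(np.float32))
        q=((np.array([cx,cy])/1000)-[.5094,-.3222])@X.T
        print('cast',s[i,4],round(cx,1),round(cy,1),round(a,1),round(b,1),round(an,1),'local',q.round(4))
E
python3 go.py .6072 -.2965 .13 1.0
```

```text
14.95 [0.4381 0.1408 0.1646] [-1.571  0.002 -0.021] [ 0.14 -0.11 -0.46] 0.0502
([17.83, 3.46, -43.36], -1.021)Traceback (most recent call last):
  File "<stdin>", line 3, in <module>
  File "h.py", line 50, in topfit
    F=max(cv2.findContours(m,cv2.RETR_EXTERNAL,cv2.CHAIN_APPROX_NONE)[0],key=cv2.contourArea)
ValueError: max() iterable argument is empty
```

The gripper hid the pad, so I'll recheck it from elsewhere. On to the first casting.

Call:
jog_arm --targets '[[5, [17.8, 1, -43.4], -1.021], [5, [17.8, 1, -43.4], -1.021], [5, [17.8, 1, -43.4], -1.021], [5, [17.8, 1, -43.4], -1.021], [5, [17.8, 1, -43.4], -1.021], [5, [17.8, 1, -43.4], -1.021], [5, [17.8, 1, -43.4], -1.021], [5, [17.8, 1, -43.4], -1.021], [5, [17.8, 1, -43.4], -1.021], [3.4, [17.8, 1, -43.4], -1.021]]'

```text
time_s: 15.95
ee_pos: [0.6075, -0.2987, 0.154]
eef_rot: [-1.568, 0.0, 1.0]
force: [0.7, 0.7, -0.1]
grip_width: 0.0454
```

```bash
python3 - <<'E'
from h import *
c=med('top');W=cloud(c);hsv=cv2.cvtColor(c['img'],cv2.COLOR_RGB2HSV).astype(int)
for n,f in(('steel',lambda:topfit(c,W,(.426,.1376),.12,.0325,.012,.05,k=3,extra=hsv[...,1]<70)),('T2',lambda:topfit(c,W,(.677,.219),.14,.072,.062,.082)),('T1',lambda:topfit(c,W,(.445,.4014),.14,.072,.062,.082)),('T0',lambda:topfit(c,W,(.6286,-.0573),.125,.084,.072,.095))):
    try: show(n,f())
    except Exception as e: print(n,'fail')
X=np.array([[.8415,-.5403],[.5403,.8415]])
L=(W[...,:2]-[.5094,-.3222])@X.T
for y in(-72,-24,24,72):
    q=(abs(L[...,0]-.07)<.025)&(abs(L[...,1]-y/1000)<.009);print(y,np.median(W[q][:,2]).round(4),np.median(hsv[q][:,2]))
h=(W[...,2]>.033)&near(W,(.438,.11),.07);print('handle',np.median(W[h],0))
E
python3 go.py .607 -.2968 .0725 1.0
```

```text
steel [0.439  0.1936] 65.8 26.2 yaw 1.5594 [ 0.01   0.006 -0.003 -0.003]
T2 [0.6773 0.2191] 205.8 127.3 yaw 1.1066 [ 0.003  0.001 -0.002 -0.   ]
T1 [0.4452 0.4012] 204.0 127.2 yaw 1.835 [ 0.005 -0.004 -0.002  0.001]
T0 [ 0.6286 -0.0573] 203.0 128.4 yaw 0.9759 [ 0.001  0.    -0.001  0.   ]
-72 nan nan
-24 nan nan
24 0.4446 100.0
72 0.4369 108.0
handle [0.43771649 0.10985154 0.04121612]
16.2 [ 0.607  -0.2961  0.1544] [-1.568 -0.     1.   ] [1.03 0.2  0.28] 0.0341
([-0.06, 8.19, -0.03], -0.0)
  return _methods._mean(a, axis=axis, dtype=dtype,
  ret = ret.dtype.type(ret / rcount)
```

Call:
jog_arm --targets '[[3.4, [0, 4, 0], 0], [3.4, [0, 7, 0], 0], [3.4, [0, 8.2, 0], 0], [3.4, [0, 8.2, 0], 0], [1.5, [0, 8.2, 0], 0], [1.5, [0, 8.2, 0], 0], [1.5, [0, 8.2, 0], 0], [1.5, [0, 8.2, 0], 0], [1.5, [0, 4, 0], 0], [1.5, [0, -2, 0], 0]]' --grip_force 40

```text
time_s: 17.2
ee_pos: [0.6067, -0.2962, 0.1657]
eef_rot: [-1.567, 0.0, 1.0]
force: [0.6, -1.0, -1.7]
grip_width: 0.0215
```

```bash
cat > g2.py <<'E'
# target given in T0 frame (mm x,y), z, yaw
import sys,numpy as np
from go import rel,ctrl
o=ctrl.get_obs();x,y,z=[float(v) for v in sys.argv[1:4]];yaw=.976
c,s=np.cos(yaw),np.sin(yaw)
print(o['ee_pos'].round(4),o['grip_width'].round(4),o['force'].round(1),rel(o,[.6286+c*x-s*y,-.0573+s*x+c*y,z],yaw))
E
python3 g2.py -.041 0 .16
```

```text
Traceback (most recent call last):
  File "g2.py", line 6, in <module>
    print(o['ee_pos'].round(4),o['grip_width'].round(4),o['force'].round(1),rel(o,[.6286+c*x-s*y,-.0573+s*x+c*y,z],yaw))
                               ^^^^^^^^^^^^^^^^^^^^^
AttributeError: 'float' object has no attribute 'round'
```

```bash
sed -i "s/o\['grip_width'\].round(4)/o['grip_width']/" g2.py; python3 g2.py -.041 0 .16
```

```text
[ 0.6067 -0.2962  0.1657] 0.02148315618512377 [ 0.6 -1.  -1.7] ([17.19, 0.57, 11.17], 0.024)
```

Call:
jog_arm --targets '[[1.5, [17.2, 0.5, 11.2], 0.024], [1.5, [17.2, 0.5, 11.2], 0.024], [1.5, [17.2, 0.5, 11.2], 0.024], [1.5, [17.2, 0.5, 11.2], 0.024], [1.5, [17.2, 0.5, 11.2], 0.024], [1.5, [17.2, 0.5, 11.2], 0.024], [1.5, [17.2, 0.5, 11.2], 0.024], [1.5, [17.2, 0.5, 11.2], 0.024]]'

```text
time_s: 18.0
ee_pos: [0.6062, -0.0928, 0.161]
eef_rot: [-1.571, 0.0, 0.974]
force: [0.5, 1.1, -3.0]
grip_width: 0.0217
```

```bash
python3 g2.py -.041 0 .047;python3 - <<'E'
from h import *
c=med('top');W=cloud(c);hsv=cv2.cvtColor(c['img'],cv2.COLOR_RGB2HSV).astype(int)
X=np.array([[.8415,-.5403],[.5403,.8415]])
L=(W[...,:2]-[.5094,-.3222])@X.T
for y in(-72,-24,24,72):
    q=(abs(L[...,0]-.07)<.025)&(abs(L[...,1]-y/1000)<.009);print(y,q.sum(),np.median(W[q][:,2]).round(4),np.median(hsv[q][:,2]))
E
```

```text
[ 0.6062 -0.0928  0.161 ] 0.021689607876315495 [ 0.5  1.1 -3. ] ([0.1, 11.4, 0.13], -0.002)
-72 134 0.0438 205.0
-24 170 0.0674 97.0
24 133 0.0438 210.0
72 135 0.0439 206.0
```

Both other cavities are empty, so there are just two castings.

Call:
jog_arm --targets '[[1.5, [0.1, 4, 0.1], 0], [1.5, [0.1, 8, 0.1], 0], [1.5, [0.1, 10.4, 0.1], 0], [1.5, [0.1, 11.4, 0.1], 0], [1.5, [0.1, 11.4, 0.1], 0], [2.9, [0.1, 11.4, 0.1], 0], [2.9, [0.1, 11.4, 0.1], 0], [2.9, [0.1, 8, 0.1], 0], [2.9, [0.1, 3, 0.1], 0], [2.9, [0.1, 0, 0.1], 0]]'

```text
time_s: 19.25
ee_pos: [0.6067, -0.0903, 0.1651]
eef_rot: [-1.575, -0.002, 0.976]
force: [0.3, -0.2, 0.0]
grip_width: 0.0292
```

```bash
python3 go.py .555 -.3785 .15 1.0 .555 -.3785 .0725 1.0
```

```text
19.25 [ 0.6067 -0.0903  0.1651] [-1.575 -0.002  0.976] [ 0.29 -0.19  0.04] 0.0292
([-26.77, 1.51, -11.87], -0.024)
([-26.77, 9.26, -11.87], -0.024)
```

Call:
jog_arm --targets '[[3.4, [-26.8, 1.2, -11.9], -0.024], [3.4, [-26.8, 1.2, -11.9], -0.024], [3.4, [-26.8, 1.2, -11.9], -0.024], [3.4, [-26.8, 1.2, -11.9], -0.024], [3.4, [-26.8, 1.2, -11.9], -0.024], [3.4, [-26.8, 1.2, -11.9], -0.024], [3.4, [-26.8, 1.2, -11.9], -0.024], [3.4, [-26.8, 1.2, -11.9], -0.024]]'

```text
time_s: 20.05
ee_pos: [0.554, -0.3794, 0.149]
eef_rot: [-1.571, -0.0, 0.998]
force: [1.0, 0.3, 0.1]
grip_width: 0.034
```

```bash
python3 go.py .555 -.3785 .0725 1.0
```

```text
20.05 [ 0.554  -0.3794  0.149 ] [-1.571 -0.     0.998] [1.04 0.29 0.09] 0.034
([0.13, 7.65, -0.03], -0.002)
```

Call:
jog_arm --targets '[[3.4, [0.1, 4, 0], 0], [3.4, [0.1, 6.6, 0], 0], [3.4, [0.1, 7.7, 0], 0], [3.4, [0.1, 7.7, 0], 0], [1.5, [0.1, 7.7, 0], 0], [1.5, [0.1, 7.7, 0], 0], [1.5, [0.1, 7.7, 0], 0], [1.5, [0.1, 7.7, 0], 0], [1.5, [0, 3, 0], 0], [1.5, [0, -2, 0], 0]]'

```text
time_s: 21.05
ee_pos: [0.5536, -0.3783, 0.1689]
eef_rot: [-1.567, -0.0, 1.0]
force: [0.4, -0.1, -1.2]
grip_width: 0.0217
```

```bash
python3 g2.py .041 0 .16
```

```text
[ 0.5536 -0.3783  0.1689] 0.021723739892147344 [ 0.4 -0.1 -1.2] ([35.16, 0.89, 10.93], 0.024)
```

Call:
jog_arm --targets '[[1.5, [35.1, 0.8, 10.9], 0.024], [1.5, [35.1, 0.8, 10.9], 0.024], [1.5, [35.1, 0.8, 10.9], 0.024], [1.5, [35.1, 0.8, 10.9], 0.024], [1.5, [35.1, 0.8, 10.9], 0.024], [1.5, [35.1, 0.8, 10.9], 0.024], [1.5, [35.1, 0.8, 10.9], 0.024], [1.5, [35.1, 0.8, 10.9], 0.024], [1.5, [35.1, 0.8, 10.9], 0.024], [1.5, [35.1, 0.8, 10.9], 0.024]]'

```text
time_s: 22.05
ee_pos: [0.6521, -0.0252, 0.1609]
eef_rot: [-1.571, 0.0, 0.976]
force: [-0.5, -1.0, -2.1]
grip_width: 0.0217
```

```bash
python3 g2.py .041 0 .047
```

```text
[ 0.6521 -0.0252  0.1609] 0.021711099677618015 [-0.5 -1.  -2.1] ([0.13, 11.39, 0.15], 0.0)
```

Call:
jog_arm --targets '[[1.5, [0.1, 4, 0.1], 0], [1.5, [0.1, 8, 0.1], 0], [1.5, [0.1, 10.4, 0.1], 0], [1.5, [0.1, 11.4, 0.1], 0], [1.5, [0.1, 11.4, 0.1], 0], [2.9, [0.1, 11.4, 0.1], 0], [2.9, [0.1, 11.4, 0.1], 0], [2.9, [0.1, 8, 0.1], 0], [2.9, [0.1, 3, 0.1], 0], [2.9, [0.1, 0, 0.1], 0]]'

```text
time_s: 23.05
ee_pos: [0.6529, -0.0233, 0.1659]
eef_rot: [-1.575, -0.002, 0.976]
force: [-0.1, -0.3, -1.0]
grip_width: 0.0291
```

```bash
python3 go.py .38 .24 .2 -1.308
```

```text
23.05 [ 0.6529 -0.0233  0.1659] [-1.575 -0.002  0.976] [-0.11 -0.33 -0.97] 0.0291
([6.52, -3.41, 37.36], 2.284)
```

Call:
jog_arm --targets '[[3, [6.5, -3.4, 37.4], 2.284], [3, [6.5, -3.4, 37.4], 2.284], [3, [6.5, -3.4, 37.4], 2.284], [3, [6.5, -3.4, 37.4], 2.284], [3, [6.5, -3.4, 37.4], 2.284], [3, [6.5, -3.4, 37.4], 2.284], [3, [6.5, -3.4, 37.4], 2.284], [3, [6.5, -3.4, 37.4], 2.284], [3, [6.5, -3.4, 37.4], 2.284], [3, [6.5, -3.4, 37.4], 2.284]]'

```text
time_s: 24.05
ee_pos: [0.3781, 0.2413, 0.1964]
eef_rot: [-1.568, -0.002, -0.481]
force: [-0.4, -0.9, 0.4]
grip_width: 0.0303
```

```bash
cat > look.py <<'E'
from h import *
import sys
c=med('top',5,sys.argv[1]);W=cloud(c);hsv=cv2.cvtColor(c['img'],cv2.COLOR_RGB2HSV).astype(int)
for n,p,h in(('T2',(.677,.219),.072),('T1',(.445,.4014),.072),('T0',(.6286,-.0573),.084)):
    try:
        m=near(W,p,.18)&(abs(W[...,2]-h)<.01)
        p=np.median(W[m][:,:2],0) if n!='T0' else p
        show(n,topfit(c,W,p,.14,h,h-.01,h+.01))
    except Exception as e: print(n,'fail')
R=np.array([[np.cos(.976),np.sin(.976)],[-np.sin(.976),np.cos(.976)]])
L=(W[...,:2]-[.6286,-.0573])@R.T
for x in(-.041,.041):
    q=(abs(L[...,0]-x)<.03)&(abs(L[...,1])<.05)&(hsv[...,2]<75)&(W[...,2]<.06);print('dark',x,q.sum(),np.median(L[q],0).round(3),np.median(W[q][:,2]).round(3))
E
python3 look.py after_cast
```

```text
T2 [0.6773 0.2191] 205.8 127.3 yaw 1.1066 [ 0.003  0.001 -0.002 -0.   ]
T1 [0.422  0.4862] 43.2 27.1 yaw 0.1281 [-0.144 -0.144  0.12   0.06 ]
T0 [ 0.6286 -0.0573] 203.0 128.4 yaw 0.9759 [ 0.001  0.    -0.001  0.   ]
dark -0.041 0 [nan nan] nan
dark 0.041 0 [nan nan] nan
  return _methods._mean(a, axis=axis, dtype=dtype,
  ret = um.true_divide(
  ret = ret.dtype.type(ret / rcount)
```

View pics/after_cast.png

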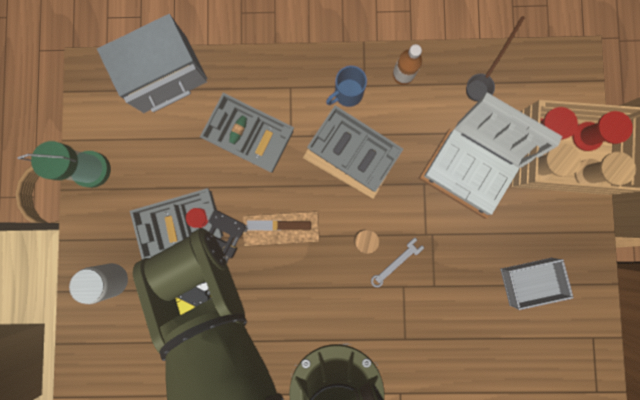

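The castings lie in T0 at (337,138) and (366,158), the cover is open, the blade is on its pad, and T1 looks unmoved. I'll go over T1.

```bash
python3 go.py .4451 .4013 .13 -1.307
```

```text
24.3 [0.3789 0.2401 0.1954] [-1.57e+00 -1.00e-03 -4.73e-01] [-0.15  0.23  0.52] 0.0304
([-1.44, 6.54, 17.36], 0.834)
```

Call:
jog_arm --targets '[[3, [-1.4, 4, 17.4], 0.834], [3, [-1.4, 4, 17.4], 0.834], [3, [-1.4, 4, 17.4], 0.834], [3, [-1.4, 4, 17.4], 0.834], [3, [-1.4, 6.5, 17.4], 0.834], [3, [-1.4, 6.5, 17.4], 0.834], [3, [-1.4, 6.5, 17.4], 0.834], [3, [-1.4, 6.5, 17.4], 0.834]]' --grip_force 60

```text
time_s: 25.1
ee_pos: [0.4464, 0.4012, 0.1304]
eef_rot: [-1.57, 0.0, -1.307]
force: [-1.2, 0.4, 0.2]
grip_width: 0.03
```

```bash
python3 go.py .4451 .4013 .054 -1.307
```

```text
25.1 [0.4464 0.4012 0.1304] [-1.57   0.    -1.307] [-1.25  0.42  0.21] 0.03
([-0.04, 7.64, -0.12], 0.0)
```

Call:
jog_arm --targets '[[3, [0, 4, -0.1], 0], [3, [0, 6.8, -0.1], 0], [3, [0, 7.6, -0.1], 0], [3, [0, 7.6, -0.1], 0], [0.6, [0, 7.6, -0.1], 0], [0.6, [0, 7.6, -0.1], 0], [0.6, [0, 7.6, -0.1], 0], [0.6, [0, 7.6, -0.1], 0], [0.6, [0, 6.6, -0.1], 0], [0.6, [0, 4.6, -0.1], 0]]'

```text
time_s: 26.1
ee_pos: [0.4441, 0.4003, 0.083]
eef_rot: [-1.574, -0.002, -1.311]
force: [-0.5, 0.6, -4.8]
grip_width: 0.0115
```

Call:
jog_arm --targets '[[0.6, [0, -4, 0], 0], [0.6, [0, -8, 0], 0], [0.6, [0, -12, 0], 0], [0.6, [0, -14, 0], 0], [0.6, [0, -14, 0], 0]]'

```text
time_s: 26.6
ee_pos: [0.4456, 0.4015, 0.2272]
eef_rot: [-1.566, 0.002, -1.311]
force: [-0.3, -0.3, -5.9]
grip_width: 0.0114
```

```bash
python3 go.py .6286 -.0573 .25 .976
```

```text
26.6 [0.4456 0.4015 0.2272] [-1.566  0.002 -1.311] [-0.26 -0.33 -5.92] 0.0114
([49.04, -2.28, 5.89], -2.287)
```

Call:
jog_arm --targets '[[0.6, [1.5, -0.3, 0.3], -0.114], [0.6, [4.0, -0.6, 0.6], -0.23], [0.6, [6.5, -0.9, 0.9], -0.34], [0.6, [9.0, -1.2, 1.2], -0.46], [0.6, [12.0, -1.5, 1.5], -0.57], [0.6, [15.0, -1.8, 1.8], -0.69], [0.6, [18.0, -2.1, 2.1], -0.8], [0.6, [21, -2.3, 2.4], -0.91], [0.6, [24, -2.3, 2.7], -1.03], [0.6, [27, -2.3, 3.0], -1.14]]'

```text
time_s: 27.6
ee_pos: [0.5431, 0.1465, 0.245]
eef_rot: [-1.572, 0.003, -0.166]
force: [0.0, -0.1, -5.8]
grip_width: 0.0114
```

```bash
python3 go.py .6286 -.0573 .25 .976
```

```text
27.6 [0.5431 0.1465 0.245 ] [-1.572  0.003 -0.166] [ 0.04 -0.06 -5.82] 0.0114
([11.79, -0.5, -18.69], -1.142)
```

Call:
jog_arm --targets '[[0.6, [1.5, -0.3, -2.5], -0.114], [0.6, [2.9, -0.5, -4.8], -0.23], [0.6, [4.4, -0.5, -7.1], -0.34], [0.6, [5.9, -0.5, -9.4], -0.46], [0.6, [7.4, -0.5, -11.7], -0.57], [0.6, [8.8, -0.5, -14], -0.69], [0.6, [10.2, -0.5, -16.2], -0.8], [0.6, [11.2, -0.5, -17.8], -0.92], [0.6, [11.7, -0.5, -18.6], -1.04], [0.6, [11.8, -0.5, -18.7], -1.142]]'

```text
time_s: 28.6
ee_pos: [0.6276, -0.0578, 0.2493]
eef_rot: [-1.568, 0.002, 0.975]
force: [-0.2, 0.6, -5.1]
grip_width: 0.0116
```

Call:
jog_arm --targets '[[0.6, [0, 0, 0], 0], [0.6, [0, 0, 0], 0]]'

```text
time_s: 28.8
ee_pos: [0.6276, -0.0563, 0.2506]
eef_rot: [-1.569, 0.001, 0.968]
force: [-0.0, 0.7, -4.8]
grip_width: 0.0117
```

```bash
python3 - <<'E'
from h import *
o=ctrl.get_obs();print(o['ee_pos'].round(4),o['eef_rot'].round(4))
z=o['ee_pos'][2]-.018+.036
c=med('top',5,'carry1');W=cloud(c)
try: show('T1',topfit(c,W,o['ee_pos'][:2],.125,z,z-.01,z+.012))
except Exception as e: print(e)
s=med('side',5);W2=cloud(s)
try: show('T1 side',topfit(s,W2,o['ee_pos'][:2],.125,z,z-.01,z+.012))
except Exception as e: print(e)
R=np.array([[np.cos(.976),np.sin(.976)],[-np.sin(.976),np.cos(.976)]])
# rim heights near corners, in tote axes
for nm,V in(('top',W),('side',W2)):
    L=(V[...,:2]-o['ee_pos'][:2])@R.T
    for sx in(-1,1):
        for sy in(-1,1):
            q=(abs(L[...,0]*sx-.08)<.03)&(abs(L[...,1]*sy-.06)<.012)&(abs(V[...,2]-z)<.015)
            print(nm,sx,sy,q.sum(),np.median(V[q][:,2]).round(4) if q.any() else '')
cv2.imwrite('pics/carry1s.png',s['img'][...,::-1])
E
python3 go.py .6286 -.0573 .138 .976
```

```text
[ 0.6276 -0.0563  0.2506] [-1.5689e+00  9.0000e-04  9.6830e-01]
T1 [0.6336 0.0453] 26.9 22.4 yaw 3.1264 [-0.002 -0.003  0.001  0.003]
T1 side [ 0.5939 -0.1013] 126.3 113.4 yaw 2.6241 [-0.036 -0.04  -0.032  0.101]
top -1 -1 18 0.2678
top -1 1 0 
top 1 -1 1 0.2679
top 1 1 160 0.267
side -1 -1 49 0.2692
side -1 1 64 0.2687
side 1 -1 44 0.2679
side 1 1 53 0.2658
29.3 [ 0.628  -0.0564  0.252 ] [-1.571 -0.     0.971] [-0.11  0.28 -4.93] 0.0121
([-0.04, 11.4, -0.1], -0.005)
```

View pics/carry1s.png

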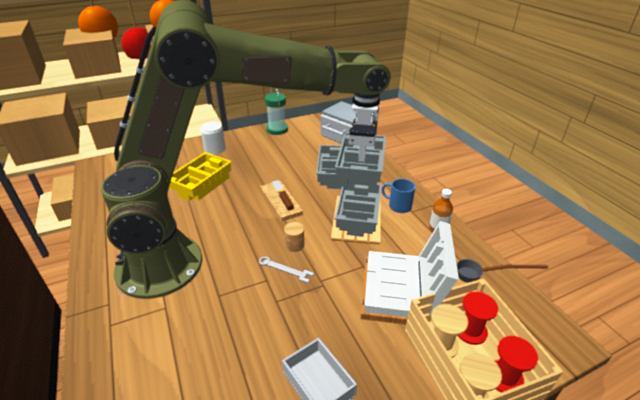

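Call:
jog_arm --targets '[[0.6, [0, 2, -0.1], -0.005], [0.6, [0, 4.5, -0.1], -0.005], [0.6, [0, 7, -0.1], -0.005], [0.6, [0, 9, -0.1], -0.005], [0.6, [0, 10.2, -0.1], -0.005], [0.6, [0, 10.6, -0.1], -0.005], [0.6, [0, 11, -0.1], -0.005], [0.6, [0, 11, -0.1], -0.005], [0.6, [0, 11, -0.1], -0.005]]'

```text
time_s: 30.2
ee_pos: [0.6292, -0.0571, 0.1428]
eef_rot: [-1.572, -0.001, 0.976]
force: [0.3, -0.1, -5.4]
grip_width: 0.0117
```

```bash
python3 go.py .6286 -.0573 .132 .976
```

```text
30.2 [ 0.6292 -0.0571  0.1428] [-1.572e+00 -1.000e-03  9.760e-01] [ 0.31 -0.12 -5.37] 0.0117
([-0.05, 1.08, 0.03], 0.0)
```

Call:
jog_arm --targets '[[0.6, [0, 0.3, 0], 0], [0.6, [0, 0.6, 0], 0], [0.6, [0, 0.8, 0], 0], [0.6, [0, 0.9, 0], 0], [0.6, [0, 1.0, 0], 0], [0.6, [0, 1.0, 0], 0]]'

```text
time_s: 30.8
ee_pos: [0.6288, -0.0571, 0.1331]
eef_rot: [-1.571, -0.0, 0.976]
force: [-6.6, 1.0, 5.7]
grip_width: 0.012
```

Call:
jog_arm --targets '[[0.6, [0, -0.1, 0], 0], [0.6, [0, -0.1, 0], 0], [2.5, [0, -0.1, 0], 0], [2.5, [0, -0.1, 0], 0], [2.5, [0, -0.1, 0], 0], [2.5, [0, -3, 0], 0], [2.5, [0, -7, 0], 0], [2.5, [0, -11, 0], 0], [2.5, [0, -13, 0], 0], [2.5, [0, -13, 0], 0]]'

```text
time_s: 31.8
ee_pos: [0.6297, -0.0572, 0.2655]
eef_rot: [-1.576, -0.002, 0.976]
force: [0.2, -0.0, 0.5]
grip_width: 0.025
```

```bash
python3 go.py .56 .15 .2 1.1066
```

```text
31.8 [ 0.6297 -0.0572  0.2655] [-1.576 -0.002  0.976] [ 0.23 -0.05  0.47] 0.025
([13.26, 6.55, 17.37], -0.13)
```

Call:
jog_arm --targets '[[3, [14, 4, 31], -0.13], [3, [14, 4, 31], -0.13], [3, [14, 4, 31], -0.13], [3, [14, 4, 31], -0.13], [3, [14, 4, 31], -0.13], [3, [14, 4, 31], -0.13], [3, [14, 4, 31], -0.13], [3, [14, 4, 31], -0.13], [3, [14, 4, 31], -0.13]]'

```text
time_s: 32.7
ee_pos: [0.4499, 0.2328, 0.221]
eef_rot: [-1.57, 0.001, 1.108]
force: [-0.6, -0.1, -0.5]
grip_width: 0.0299
```

```bash
python3 - <<'E'
from h import *
c=med('top',5,'stack1');W=cloud(c)
m=near(W,(.677,.219),.2)&(abs(W[...,2]-.072)<.01);p=np.median(W[m][:,:2],0);print(p)
show('T2',topfit(c,W,p,.14,.072,.062,.082))
f=topfit(c,W,(.6286,-.0573),.125,.150,.140,.16);show('T1',f)
th=.976;R=np.array([[np.cos(th),np.sin(th)],[-np.sin(th),np.cos(th)]])
print('T1 offset in T0',R@(f[0]-[.6286,-.0573]))
L=(W[...,:2]-f[0])@R.T
for sx in(-1,1):
    for sy in(-1,1):
        q=(abs(L[...,0]*sx-.08)<.03)&(abs(L[...,1]*sy-.06)<.008)&(W[...,2]>.13);print(sx,sy,q.sum(),np.median(W[q][:,2]).round(4))
s=snap('side');t=[]
for cc,(u,v),(a,b) in((c,(352,150),(78,66)),(s,(358,200),(78,66))):
    t.append(cv2.resize(cc['img'][v-b:v+b,u-a:u+a,::-1],(390,330),interpolation=cv2.INTER_CUBIC))
cv2.imwrite('pics/st1.png',np.hstack(t))
o=ctrl.get_obs();print(o['time_s'],o['ee_pos'])
E
```

```text
[0.68776493 0.22191999]
T2 [0.6773 0.2191] 205.8 127.3 yaw 1.1066 [ 0.003  0.001 -0.002 -0.   ]
T1 [ 0.6264 -0.0574] 203.6 128.5 yaw 0.9796 [-0.004  0.001 -0.     0.002]
T1 offset in T0 [-0.00130545  0.00181797]
-1 -1 115 0.1489
-1 1 76 0.1495
1 -1 124 0.1484
1 1 96 0.149
33.0 [0.45091728 0.23176082 0.22184871]
```

View pics/st1.png

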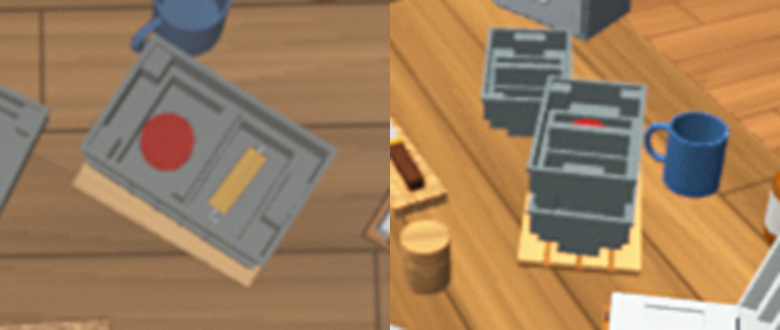

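T1 sits level, 66 mm up and turned end for end, with its tackle inside. Now T2.

```bash
python3 go.py .6773 .2191 .13 1.1066
```

```text
33.0 [0.4509 0.2318 0.2218] [-1.571  0.     1.105] [ 0.55 -0.18  0.77] 0.0303
([9.04, 9.18, -20.79], -0.002)
```

Call:
jog_arm --targets '[[3, [9, 4, -20.8], 0], [3, [9, 4, -20.8], 0], [3, [9, 4, -20.8], 0], [3, [9, 4, -20.8], 0], [3, [9, 6, -20.8], 0], [3, [9, 9.2, -20.8], 0], [3, [9, 9.2, -20.8], 0], [3, [9, 9.2, -20.8], 0]]'

```text
time_s: 33.8
ee_pos: [0.6767, 0.2195, 0.1305]
eef_rot: [-1.57, 0.0, 1.106]
force: [0.6, -0.4, -0.5]
grip_width: 0.0304
```

```bash
python3 go.py .6773 .2191 .054 1.1066
```

```text
33.8 [0.6767 0.2195 0.1305] [-1.57   0.     1.106] [ 0.56 -0.44 -0.49] 0.0304
([-0.0, 7.65, -0.07], -0.001)
```

Call:
jog_arm --targets '[[3, [0, 4, 0], 0], [3, [0, 6.8, 0], 0], [3, [0, 7.6, 0], 0], [3, [0, 7.6, 0], 0], [0.6, [0, 7.6, 0], 0], [0.6, [0, 7.6, 0], 0], [0.6, [0, 7.6, 0], 0], [0.6, [0, 7.6, 0], 0], [0.6, [0, 6.6, 0], 0], [0.6, [0, 4.6, 0], 0]]'

```text
time_s: 34.8
ee_pos: [0.6757, 0.2195, 0.0829]
eef_rot: [-1.568, 0.003, 1.106]
force: [1.5, -0.1, -3.1]
grip_width: 0.0121
```

Call:
jog_arm --targets '[[0.6, [0, -4, 0], 0], [0.6, [0, -8, 0], 0], [0.6, [0, -12, 0], 0], [0.6, [0, -16, 0], 0], [0.6, [0, -19, 0], 0], [0.6, [0, -21, 0], 0], [0.6, [0, -21, 0], 0]]'

```text
time_s: 35.5
ee_pos: [0.677, 0.2199, 0.2976]
eef_rot: [-1.574, -0.003, 1.106]
force: [0.5, -0.1, -3.5]
grip_width: 0.0113
```

```bash
python3 go.py .6277 -.0572 .29 .978
```

```text
35.5 [0.677  0.2199 0.2976] [-1.574 -0.003  1.106] [ 0.46 -0.07 -3.54] 0.0113
([-26.98, 0.76, -8.0], 0.128)
```

Call:
jog_arm --targets '[[0.6, [-1.5, 0, -0.5], 0.02], [0.6, [-4, 0, -1.2], 0.04], [0.6, [-7, 0, -2], 0.06], [0.6, [-10, 0, -3], 0.08], [0.6, [-13.5, 0, -4], 0.1], [0.6, [-17, 0.3, -5], 0.12], [0.6, [-21, 0.7, -6.2], 0.128], [0.6, [-24.5, 0.7, -7.3], 0.128], [0.6, [-26.5, 0.7, -7.9], 0.128], [0.6, [-27, 0.7, -8], 0.128]]'

```text
time_s: 36.5
ee_pos: [0.6264, -0.0597, 0.2855]
eef_rot: [-1.569, 0.001, 0.976]
force: [-0.3, 0.5, -3.9]
grip_width: 0.0116
```

Call:
jog_arm --targets '[[0.6, [0, 0, 0], 0], [0.6, [0, 0, 0], 0]]'

```text
time_s: 36.7
ee_pos: [0.6272, -0.0565, 0.2863]
eef_rot: [-1.57, 0.0, 0.979]
force: [-0.1, -0.0, -4.0]
grip_width: 0.0117
```

```bash
python3 go.py .6277 -.0572 .208 .978;  python3 - <<'E'
from h import *
o=ctrl.get_obs();z=o['ee_pos'][2]+.018
W2=cloud(med('side',5))
R=np.array([[np.cos(.976),np.sin(.976)],[-np.sin(.976),np.cos(.976)]])
L=(W2[...,:2]-o['ee_pos'][:2])@R.T
for sx in(-1,1):
    for sy in(-1,1):
        q=(abs(L[...,0]*sx-.08)<.03)&(abs(L[...,1]*sy-.06)<.012)&(abs(W2[...,2]-z)<.015)
        print(sx,sy,q.sum(),np.median(W2[q][:,2]).round(4) if q.any() else '')
E
```

```text
36.7 [ 0.6272 -0.0565  0.2863] [-1.57   0.     0.979] [-0.08 -0.04 -4.01] 0.0117
([-0.04, 7.83, -0.08], 0.001)
-1 -1 59 0.3025
-1 1 60 0.302
1 -1 35 0.3031
1 1 30 0.3033
```

Call:
jog_arm --targets '[[0.6, [0, 2, 0], 0], [0.6, [0, 4.5, 0], 0], [0.6, [0, 6.5, 0], 0], [0.6, [0, 7.5, 0], 0], [0.6, [0, 7.8, 0], 0], [0.6, [0, 8.1, 0], 0], [0.6, [0, 8.4, 0], 0], [0.6, [0, 8.6, 0], 0], [0.6, [0, 8.75, 0], 0], [0.6, [0, 8.75, 0], 0]]'

```text
time_s: 37.95
ee_pos: [0.6274, -0.0574, 0.2]
eef_rot: [-1.572, -0.0, 0.978]
force: [-0.4, -1.2, -0.2]
grip_width: 0.0117
```

Call:
jog_arm --targets '[[0.6, [0, 0.1, 0], 0], [0.6, [0, 0.2, 0], 0], [0.6, [0, 0.2, 0], 0]]'

```text
time_s: 38.25
ee_pos: [0.6276, -0.0575, 0.2]
eef_rot: [-1.573, -0.001, 0.978]
force: [-6.3, 0.5, 13.7]
grip_width: 0.0116
```

Seated. I'll release and check.

Call:
jog_arm --targets '[[0.6, [0, 0, 0], 0], [2.5, [0, 0, 0], 0], [2.5, [0, 0, 0], 0], [2.5, [0, 0, 0], 0], [2.5, [0, -3, 0], 0], [2.5, [0, -7, 0], 0], [2.5, [0, -10, 0], 0], [2.5, [0, -10, -5], 0], [2.5, [0, -10, 5], 0], [2.5, [0, -10, 10], 0]]'

```text
time_s: 39.25
ee_pos: [0.588, -0.0301, 0.2893]
eef_rot: [-1.561, 0.005, 0.976]
force: [-0.3, 0.1, 0.9]
grip_width: 0.0251
```

Call:
jog_arm --targets '[[3, [8, 0, 25], 0], [3, [8, 0, 25], 0], [3, [8, 0, 25], 0], [3, [8, 0, 25], 0], [3, [8, 0, 25], 0], [3, [8, 0, 25], 0], [3, [8, 0, 25], 0]]'

```text
time_s: 39.95
ee_pos: [0.4225, 0.1775, 0.2978]
eef_rot: [-1.571, -0.001, 0.981]
force: [0.9, -0.5, -0.0]
grip_width: 0.0298
```

```bash
python3 - <<'E'
from h import *
c=med('top',5);W=cloud(c);s=med('side',3);W2=cloud(s)
hsv=cv2.cvtColor(c['img'],cv2.COLOR_RGB2HSV).astype(int)
f=topfit(c,W,(.627,-.0573),.125,.216,.206,.226);show('T2',f)
th=.976;R=np.array([[np.cos(th),np.sin(th)],[-np.sin(th),np.cos(th)]])
print('T2 in T1 axes',R@(f[0]-[.6264,-.0574]),'in T0',R@(f[0]-[.6286,-.0573]))
for nm,V in(('top',W),('side',W2)):
  L=(V[...,:2]-f[0])@R.T
  for sx in(-1,1):
    for sy in(-1,1):
        q=(abs(L[...,0]*sx-.08)<.03)&(abs(L[...,1]*sy-.06)<.008)&(V[...,2]>.195);print(nm,sx,sy,q.sum(),np.median(V[q][:,2]).round(4))
try: show('steel',topfit(c,W,(.426,.1376),.12,.0325,.012,.05,k=3,extra=hsv[...,1]<70))
except Exception as e: print(e)
t=[]
for cc,(u,v),(a,b) in((c,(400,160),(130,110)),(s,(358,200),(104,88))):
    t.append(cv2.resize(cc['img'][v-b:v+b,u-a:u+a,::-1],(390,330),interpolation=cv2.INTER_CUBIC))
cv2.imwrite('pics/final.png',np.hstack(t))
X=np.array([[.8415,-.5403],[.5403,.8415]]);L=(W[...,:2]-[.5094,-.3222])@X.T
m=(L[...,0]>.12)&(L[...,0]<.24)&(abs(L[...,1])<.09)&(hsv[...,1]<60)
for zz in(.08,.11,.14,.17): print(zz,np.median(L[m&(abs(W[...,2]-zz)<.015)][:,0]).round(4))
o=ctrl.get_obs();print(o['time_s'],o['ee_pos'],o['force'].round(1))
E
```

```text
T2 [ 0.6273 -0.0593] 203.8 128.8 yaw 0.9779 [-0.003  0.001  0.     0.001]
T2 in T1 axes [-0.00107122 -0.00181973] in T0 [-2.38678982e-03 -5.35895420e-05]
top -1 -1 152 0.2144
top -1 1 110 0.2153
top 1 -1 137 0.2147
top 1 1 90 0.2152
side -1 -1 52 0.2158
side -1 1 55 0.2159
side 1 -1 34 0.2162
side 1 1 42 0.2156
steel [0.4389 0.1884] 55.6 26.2 yaw 1.556 raw
0.08 0.173
0.11 0.1796
0.14 0.1864
0.17 0.1884
40.35 [0.42353471 0.17587058 0.29724824] [-0.  -0.  -0.1]
```

View pics/final.png

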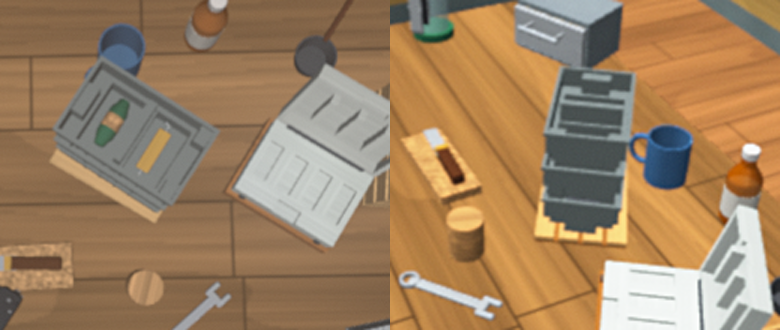

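The three totes stand level, with rims at about 0.084, 0.149 and 0.215. The cover is open, the blade is on its pad, and the mug, spanner and net float are in place. Handing in.

```bash
python3 -c "
from station import ctrl
print(ctrl.hand_in())"
```

```text
the job is handed in; nothing more can be done
None
```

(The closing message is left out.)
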